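# Fetch the V-block from behind the tooling posts

### The arm

A 6-joint arm with a two-finger parallel gripper is mounted at the origin on the work surface. World frame = base frame: x ahead of the robot, y to its left, z up, the work surface at z = 0. Lengths are in m, angles in rad, forces in N, time in s.
With the tool pointing down it reaches from about 0.2 to 0.875 m from the base axis. Payload 3.4 kg.
Tool frame: the origin (TCP) lies at the very end of the fingers, on their centre line; the grasp point (between the pads) lies 19 mm behind it; x points along the fingers, y is the direction in which the jaws open and shut, and the axes are right-handed (so a half turn about x gives the same grasp; the last joint's range is limited). The gripper opens to 94 mm and grips with 3 to 60 N. Pads are 16 mm wide; open, the fingers measure 119 mm over their backs; the gripper's body (75 mm by 177 mm) begins 78 mm behind the grasp point.
Start: joints at [-1.431, 0.276, 1.505, -0, 1.361, -0.121], TCP at [0.148, -0.556, 0.205] pointing down, gripper open.
Joint ranges: [-2.89, 2.89], [-0.75, 2.08], [0.22, 2.7], [-1.18, 4.32], [0.11, 2.71], [-2.7, 2.7]. Speed limits (rad/s): [2.57, 2.57, 3.14, 3.14, 3.14, 3.14].

### API

Orientations are given as a unit quaternion [w, x, y, z].
In Python, from plant import state, optics, workorder gives the robot as it stands.
- The arm moves only by the tool apply_moves, never from a script. Its argument "rows" is a list that holds one entry, the list of rows, each a list of 7 numbers: the shift along the tool's x, y, z in mm, then the turn, a rotation vector about the tool's x, y, z in rad, then the closure, from 0 (fully open) to 1 (shut). In form: [[[tx, ty, tz, wx, wy, wz, fingers], ...]]. A call has 1 to 10 rows; each row is the pose to reach, as a shift and turn from the pose measured when the call began, along the tool's axes at that moment; what a row does not reach only later rows make up. A row lasts 1/10 s, in which the tool goes at most 50 mm and 8.59 degrees, less where a joint would pass 70% of its speed; a pose out of reach is approached as far as the arm can. A call with a gripper value outside its range is refused whole. The fingers move at their own pace and stop on an object; the grip force is fixed at half the most. Time passes only in rows, so rows that repeat a pose let the fingers close. It gives the time, the measured TCP pose, the force and the opening at its end, in the units of the state.
- state(): the state, without advancing time (a new reading comes with each control period).
- optics.capture(name): name is "scene" or "side" or "wrist"; returns the picture (420x560x3 uint8, red, green, blue); there is no depth.
- optics.get_calibration(name): a dict with "K" (3x3 intrinsics, pixels), "R" (3x3) and "t" (3): a world point X has camera coordinates R X + t; the wrist camera has in their place "T_tool_cam" (4x4, takes a point from camera to tool coordinates, whose origin is the TCP and whose axes are the tool frame's). Camera axes: x right, y down, z forward; pixel columns grow to the right and rows downward; lengths in m; the calibration is good to about 2 mm. A picture is of the moment at which its call begins: read the wrist's pose just before it. get_calibration takes no time and is no camera call.
- workorder.close_job(): hands the job in, once; it reports no verdict.
The state is a dict: "clock": time; "joint_positions": joint angles; "qvel": joint speeds; "joint_torque": joint torques, N m; "eef_pos": TCP position; "orientation": TCP orientation; "contact_force": force on the tool from outside, world axes, zero at the start; "torque": the same for the moment, N m; "width": opening from 0.0 (shut) to 1.0 (fully open).
Only numpy, scipy, OpenCV 4.12 (cv2) and the standard library are available. Lean on these libraries where they do the work, as an engineer would, in place of code of your own. Each camera call takes 0.05 s, during which the arm holds its last target.

### The job

The V-block at the back of the blue tooling tray is wanted on the pipe fixture, but three steel posts stand in front of it: first stand all three upright on the plywood board. Then set the V-block on the bare copper pad of the fixture, centred, with its groove in line with that of the V-block already fixed there. Last, stand each post back in the middle of its own rubber pad in the tray, squarely as it stood before, and do not tip any of them over.

Things in the scene. Friction and masses are not known exactly. Their poses are not given: they have to be found in the camera images.
- jack_mid (a point): (Sizes here and below in mm.) Screw jack, a bare steel post with a ROUND foot: foot 52 in diameter and 12 high, a cone above it to 30 high, then a round stem 26 in diameter up to 104, and a 20 diameter tip; 115 high in all, about 0.55 kg. Site at its centre, half-way up (57.5 above its underside), z up along the stem. It stands on the round pad at the start.
- post_mid (a point): Stop post, bare steel with a SQUARE foot 48 x 48, 12 high, and a square stem 22 x 22 with its sides parallel to the foot's; 115 high in all, about 0.6 kg. Site at its centre, half-way up (57.5 above its underside), z up along the stem, x and y square to the stem's faces. It stands on the square pad at the start.
- blade_mid (a point): Flat-bar post, bare steel with an OBLONG foot 36 (x) x 56 (y), 12 high, and a flat stem 12 thick (x) and 40 broad (y); 115 high in all, about 0.55 kg. Site at its centre, half-way up (57.5 above its underside), z up along the stem, x across the thin side. It stands on the oblong pad at the start.
- vblock_mid (a point): Aluminium V-block, 90 long (x), 44 wide (y), 44 high, with a V groove 28 wide and 14 deep running along x in the middle of its top; its long sides are flat and full height; about 0.4 kg. Site at its centre, 22 above its underside. At the start it lies on the floor of the tray behind the row of posts (on the side away from the robot), its long side only 7 to 30 mm from their feet. Its two ends are alike.
- pad_round: Round black rubber pad, 68 in diameter, 3 thick, fixed on the tray: the jack's place. Origin at the centre of its underside, z up; that underside is 5 above the table, as for the other pads. The tray is a blue sheet-metal tray 170 x 240, floor 5 thick, with a lip rising 14 above the table at its back and sides; the three pads stand in a row across its front, 74 apart, in an order that changes.
- pad_square: Square black rubber pad, 64 x 64, 3 thick, fixed on the tray: the stop post's place. Origin at the centre of its underside, x and y along its sides.
- pad_oblong: Oblong black rubber pad, 50 (x) x 70 (y), 3 thick, fixed on the tray: the flat-bar post's place. Origin at the centre of its underside, x along its short side.
- board: Plywood board, 240 (x) x 140 (y), 12 thick, fixed flat on the table to one side of the tray: the set-aside area, empty at the start. Origin at the centre of its underside, z up.
- fixture_pad (a point): Middle of the top face of the bare copper pad, 100 (x) x 54 (y), on the pipe fixture, which is fixed on the table on the other side of the tray from the board. The pad's top is 10 above the table. x is the direction of the grooves: a like V-block is fixed on the fixture's grey base plate (250 x 110, 8 thick, its middle 60 from the pad's along x), its middle 125 away along +x, its top 52 above the table.

How it is judged:
On the way, in this order (a step that is already met when the one before it is completed fails the run):
1. all three posts stand upright on the plywood board, let go (x of jack_mid in the frame of board between -0.12 and 0.12 m and y of jack_mid in the frame of board between -0.07 and 0.07 m and z of each of jack_mid, post_mid, blade_mid in the frame of board below 0.075 m and angle between each of jack_mid, post_mid, blade_mid's own z axis and vertical below 0.15 rad and contact force between each of jack, post, blade and the fingers below 0.2 N and x of post_mid in the frame of board between -0.12 and 0.12 m and y of post_mid in the frame of board between -0.07 and 0.07 m and x of blade_mid in the frame of board between -0.12 and 0.12 m and y of blade_mid in the frame of board between -0.07 and 0.07 m), for 0.2 s.
2. the V-block is set on the copper pad, in line with the fixed one (horizontal distance between vblock_mid and fixture_pad below 0.012 m and z of vblock_mid in the frame of fixture_pad below 0.028 m and angle between vblock_mid's own z axis and vertical below 0.1 rad and angle between the x axis of vblock_mid and the x axis of fixture_pad, either way round below 0.15 rad and linear speed of vblock below 0.02 m/s and contact force between vblock and the fingers below 0.2 N), for 0.2 s.
At the end, for the whole second after the job is handed in: The V-block rests flat on the copper pad, centred within 12 mm and its groove within 0.15 rad of the fixture's; each post stands upright on its own pad, centred within 12 mm, the square and flat ones turned no more than 0.25 rad from their pads' sides; all at rest (horizontal distance between vblock_mid and fixture_pad below 0.012 m and z of vblock_mid in the frame of fixture_pad below 0.028 m and angle between each of vblock_mid, jack_mid, post_mid, blade_mid's own z axis and vertical below 0.1 rad and angle between the x axis of vblock_mid and the x axis of fixture_pad, either way round below 0.15 rad and linear speed of each of vblock, jack, post, blade below 0.02 m/s and horizontal distance between jack_mid and pad_round below 0.012 m and z of jack_mid in the frame of pad_round below 0.066 m and horizontal distance between post_mid and pad_square below 0.012 m and z of post_mid in the frame of pad_square below 0.066 m and (angle between the x axis of post_mid and the x axis of pad_square, either way round below 0.25 rad or angle between the x axis of post_mid and the y axis of pad_square, either way round below 0.25 rad) and horizontal distance between blade_mid and pad_oblong below 0.012 m and z of blade_mid in the frame of pad_oblong below 0.066 m and angle between the x axis of blade_mid and the x axis of pad_oblong, either way round below 0.25 rad); the robot touches nothing.
It fails at once if a post is tipped over (angle between any of jack_mid, post_mid, blade_mid's own z axis and vertical above 0.6 rad).
It also fails if it takes over 144 s, if anything falls off the work surface, if the arm or the gripper's body presses on something with over 40 N, if the wrist force passes 120 N, or if a joint passes its speed limit or range.

## Working session

There is one attempt and no reset: what is moved stays moved. The work goes in short steps, Python scripts to look and compute and a tool call to move; the robot and the scene stay as the last step left them, time stands still between calls to the robot, and variables do not carry over. Pictures are saved under pics/ and viewed, and the job is handed in when it is done.

Besides the shell and the picture viewer there is one more tool, called after "Emit:" by a JSON object that holds its "api" and its "payload", one argument or row to a line. apply_moves: Moves the arm, as the interface text tells. Its arguments: {"type":"object","properties":{"rows":{"type":"array"}},"required":["rows"]}

```bash
mkdir -p pics; ls; cat > h.py <<'E'
import numpy as np,cv2
from plant import state,optics,workorder
from scipy.spatial.transform import Rotation as Ro
def snap(n,f):
    im=optics.capture(n); cv2.imwrite('pics/'+f,im[:,:,::-1]); return im
def pose(s=None):
    s=s or state(); q=s['orientation']; return np.array(s['eef_pos']),Ro.from_quat([q[1],q[2],q[3],q[0]])
def cam(n):
    c=optics.get_calibration(n); K=np.array(c['K'])
    if n=='wrist':
        p,R=pose(); T=np.array(c['T_tool_cam']); W=np.eye(4);W[:3,:3]=R.as_matrix();W[:3,3]=p
        M=np.linalg.inv(W@T); return K,M[:3,:3],M[:3,3]
    return K,np.array(c['R']),np.array(c['t'])
def px2w(n,uv,z,C=None):
    K,R,t=C or cam(n); uv=np.atleast_2d(uv).astype(float)
    d=np.c_[uv,np.ones(len(uv))]@np.linalg.inv(K).T@R; o=-R.T@t
    z=np.broadcast_to(z,len(uv)); return o+d*((z-o[2])/d[:,2])[:,None]
def w2px(n,X,C=None):
    K,R,t=C or cam(n); c=np.atleast_2d(X)@R.T+t; p=c@K.T; return p[:,:2]/p[:,2:]
E
python3 - <<'E'
from h import *
print({k:np.round(v,3).tolist() for k,v in state().items()})
for n in ['scene','side','wrist']:
    C=cam(n); print(n,C[0].round(1).tolist(),(-C[1].T@C[2]).round(3),C[1][2].round(2))
    snap(n,n+'0.png')
E
```

```text
pics
{'clock': 0.0, 'joint_positions': [-1.431, 0.277, 1.506, 0.0, 1.361, -0.121], 'qvel': [0.002, 0.001, 0.0, -0.002, -0.001, 0.0], 'joint_torque': [-0.001, -40.458, -23.722, 0.07, 0.034, -0.0], 'eef_pos': [0.148, -0.555, 0.205], 'orientation': [-0.091, -0.701, -0.093, 0.701], 'contact_force': [0.007, 0.671, 0.48], 'torque': [-0.012, 0.009, -0.018], 'width': 0.996}
scene [[527.2, 0.0, 281.6], [0.0, 527.2, 207.4], [0.0, 0.0, 1.0]] [ 1.314 -0.249  0.862] [-0.69  0.22 -0.69]
side [[393.8, 0.0, 277.7], [0.0, 393.8, 207.1], [0.0, 0.0, 1.0]] [0.172 0.547 0.463] [ 0.49 -0.69 -0.53]
wrist [[315.8, 0.0, 286.5], [0.0, 315.8, 212.7], [0.0, 0.0, 1.0]] [ 0.218 -0.536  0.382] [-0.24 -0.06 -0.97]
```

View pics/scene0.png

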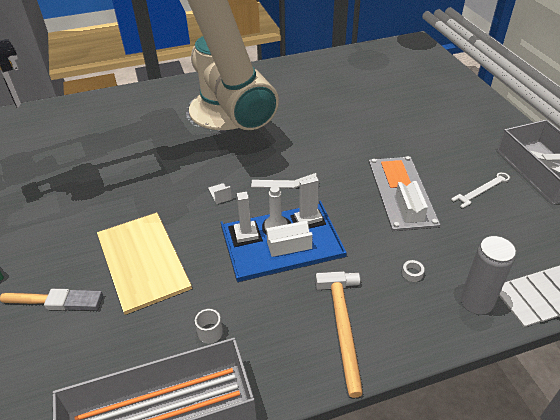

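View pics/side0.png

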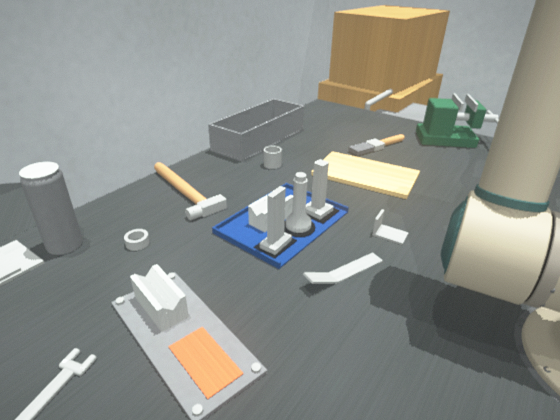

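View pics/wrist0.png

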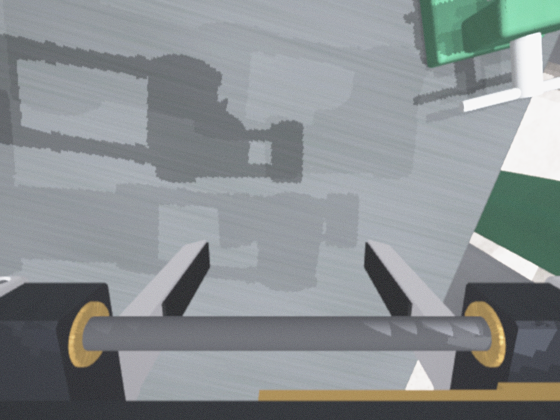

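```bash
python3 - <<'E'
import cv2
s=cv2.imread('pics/scene0.png'); d=cv2.imread('pics/side0.png')
def c(im,x0,y0,x1,y1,f,n): cv2.imwrite('pics/'+n,cv2.resize(im[y0:y1,x0:x1],None,fx=f,fy=f,interpolation=cv2.INTER_CUBIC))
c(s,205,165,355,285,5,'c1.png'); c(s,90,200,200,320,5,'c2.png'); c(s,360,145,450,240,6,'c3.png'); c(d,205,145,355,265,5,'c4.png'); c(d,105,255,275,415,3.7,'c5.png'); c(d,300,140,430,250,5,'c6.png')
E
```

```text
(no output)
```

View pics/c1.png

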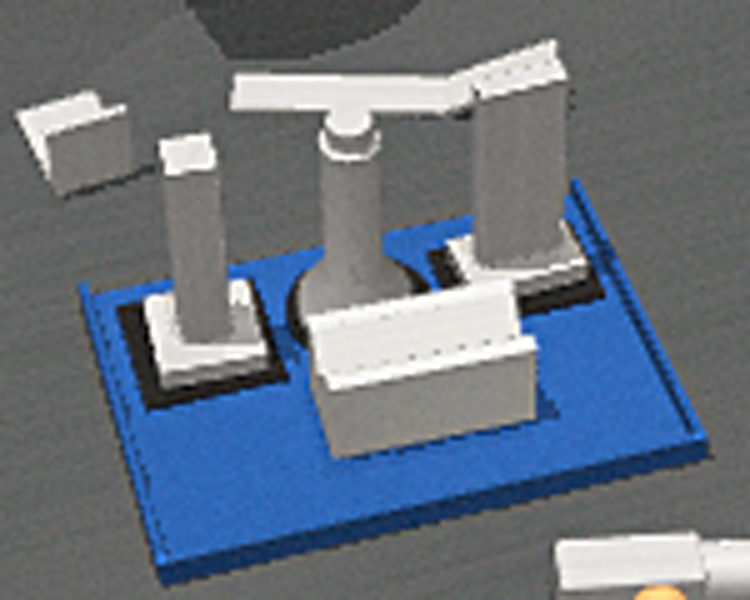

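View pics/c2.png

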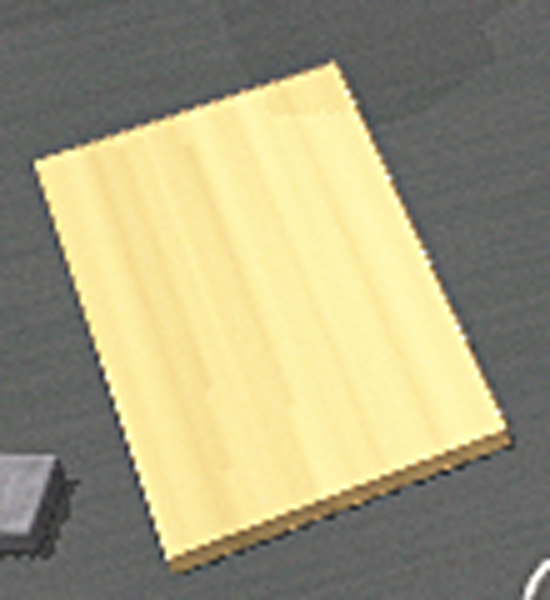

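View pics/c3.png

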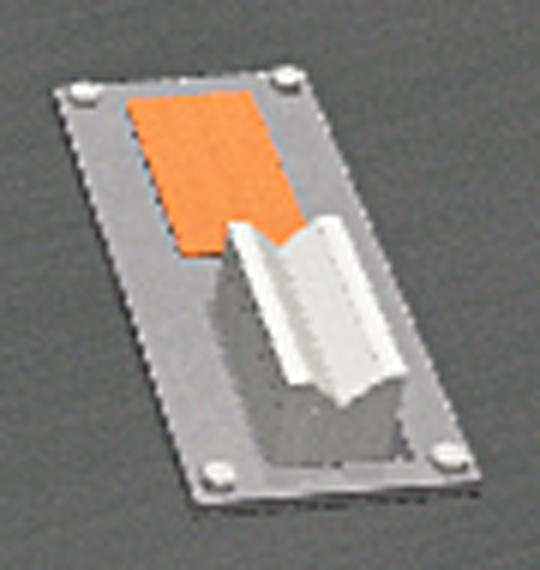

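View pics/c4.png

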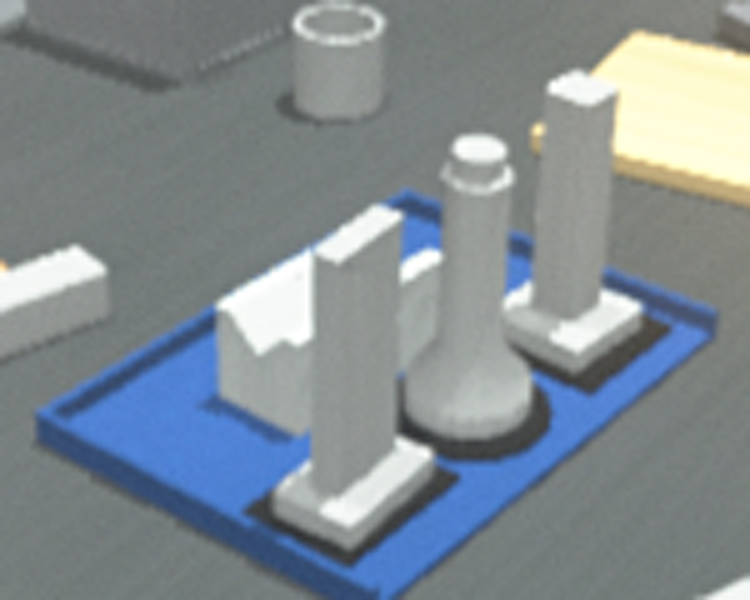

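View pics/c5.png

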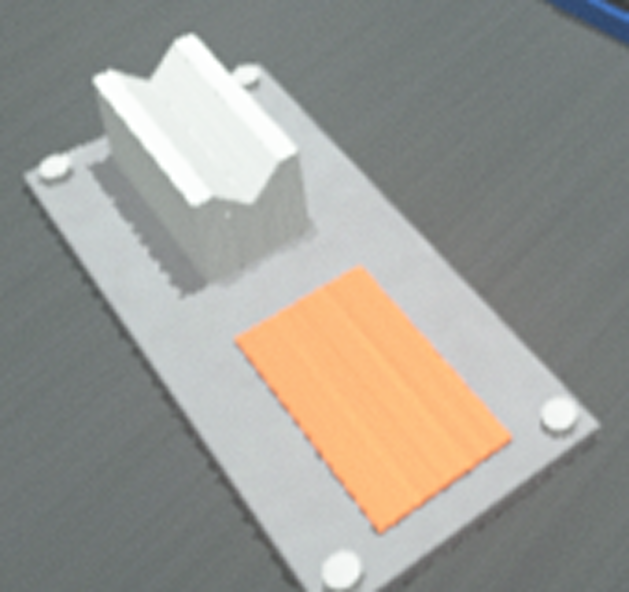

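```bash
cat > m1.py <<'E'
from h import *
def W(n,pts,z,off,f): 
    p=(np.array(pts)+.5)/f-.5+np.array(off); return px2w(n,p,z)
def show(l,n,pts,z,off,f):
    w=W(n,pts,z,off,f)[:,:2]; print(l,n,(w*1000).round(0).astype(int).tolist(),'ctr',(w.mean(0)*1000).round(1), 'edges',[(int(round(1000*np.linalg.norm(b-a))),round(float(np.degrees(np.arctan2(*(b-a)[::-1]))),1)) for a,b in zip(w,np.roll(w,-1,0))])
S=('scene',);c1=((205,165),5);c2=((90,200),5);c3=((360,145),6);c4=((205,145),5);c5=((105,255),3.7)
show('board','scene',[(335,62),(37,160),(170,560),(508,432)],.012,*c2)
show('copper','side',[(362,267),(236,341),(380,531),(511,437)],.010,*c5)
show('copperfar','scene',[(127,100),(252,92)],.010,*c3)
show('plate','scene',[(55,90),(305,72),(480,480),(197,503)],.008,*c3)
show('fixV','scene',[(230,222),(335,216),(405,376),(297,385)],.052,*c3)
show('tray','scene',[(82,288),(155,565),(708,438),(576,182)],.014,*c1)
show('postfoot','scene',[(145,298),(162,380),(268,345),(248,282)],.020,*c1)
show('posttop','scene',[(160,145),(165,172),(216,165),(212,135)],.123,*c1)
show('posttop','side',[(545,90),(577,70),(617,90),(585,105)],.123,*c4)
show('jack','scene',[(350,122)],.123,*c1); show('jack','side',[(480,150)],.123,*c4)
show('bladetop','scene',[(473,80),(477,96),(567,75),(553,42)],.123,*c1)
show('bladetop','side',[(314,255),(385,206),(402,218),(330,263)],.123,*c4)
show('bladefoot','scene',[(447,240),(470,275),(588,262),(572,222)],.020,*c1)
show('vb','scene',[(307,318),(332,387),(535,348),(512,283)],.049,*c1)
E
python3 m1.py
```

```text
board scene [[385, -258], [404, -395], [643, -362], [625, -225]] ctr [ 514.1 -310.1] edges [(138, -82.3), (241, 7.8), (138, 97.5), (242, -172.1)]
copper side [[486, 292], [498, 345], [402, 367], [390, 314]] ctr [444.1 329.4] edges [(54, 76.7), (98, 167.1), (54, -102.9), (98, -13.2)]
copperfar scene [[388, 315], [401, 367]] ctr [394.7 341.2] edges [(54, 76.1), (54, -103.9)]
plate scene [[370, 290], [394, 397], [635, 339], [611, 234]] ctr [502.5 315.2] edges [(109, 76.8), (248, -13.4), (108, -103.0), (248, 166.9)]
fixV scene [[515, 291], [526, 331], [614, 311], [605, 272]] ctr [565.1 301.2] edges [(41, 75.4), (91, -12.7), (41, -102.7), (92, 167.7)]
tray scene [[470, -125], [635, -135], [646, 106], [479, 112]] ctr [557.5 -10.6] edges [(166, -3.4), (241, 87.3), (168, 178.1), (237, -92.2)]
postfoot scene [[491, -101], [542, -106], [537, -57], [497, -54]] ctr [516.8 -79.6] edges [(51, -6.5), (50, 95.5), (40, 176.2), (47, -97.0)]
posttop scene [[507, -90], [524, -92], [527, -71], [508, -68]] ctr [516.5 -80.3] edges [(17, -8.0), (21, 82.0), (19, 169.3), (22, -93.3)]
posttop side [[527, -67], [526, -91], [504, -85], [507, -66]] ctr [516.1 -77.2] edges [(24, -91.3), (23, 164.3), (20, 80.6), (20, -5.4)]
jack scene [[520, -11]] ctr [520.  -10.7] edges [(0, 0.0)]
jack side [[519, -9]] ctr [519.1  -8.9] edges [(0, 0.0)]
bladetop scene [[512, 47], [522, 45], [522, 86], [500, 89]] ctr [514.1  66.9] edges [(11, -10.6), (41, 89.9), (23, 174.2), (43, -73.7)]
bladetop side [[522, 90], [522, 47], [513, 51], [514, 91]] ctr [517.6  69.6] edges [(42, -89.1), (10, 160.9), (40, 87.8), (8, -7.1)]
bladefoot scene [[501, 39], [526, 42], [536, 95], [509, 97]] ctr [518.1  68.3] edges [(25, 5.2), (54, 79.4), (27, 174.2), (59, -97.8)]
vb scene [[554, -43], [596, -45], [603, 43], [564, 47]] ctr [5.794e+02 3.000e-01] edges [(42, -2.8), (88, 85.3), (40, 173.6), (91, -96.0)]
```

View pics/c6.png

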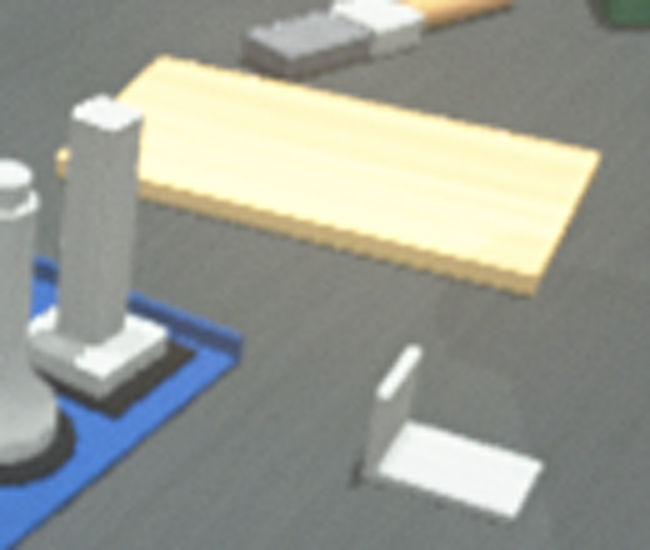

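```bash
cat >> h.py <<'E'
def Rdown(a):
    c,s=np.cos(a),np.sin(a); return Ro.from_matrix(np.array([[0,c,s],[0,s,-c],[-1,0,0]],float))
def go(x,y,z,adeg):
    "delta for target in mm, jaw angle deg"
    s=state();p,R=pose(s); d=R.inv().apply(np.array([x,y,z])-p*1000); w=(R.inv()*Rdown(np.radians(adeg))).as_rotvec()
    Y=R.as_matrix()[:,1]; X=R.as_matrix()[:,0]
    print('t',round(s['clock'],2),'p',(p*1000).round(1),'jaw',np.degrees(np.arctan2(Y[1],Y[0])).round(2),'tilt',np.degrees(np.arccos(-X[2])).round(2),'w',round(s['width'],3),'F',np.round(s['contact_force'],1),'q',np.round(s['joint_positions'],2))
    print('  ->',d.round(1),w.round(3))
E
python3 -c "
from h import *
go(516,-79,220,-3); go(516,-79,220,177)"
```

```text
t 0.15 p [ 148.2 -555.1  204.8] jaw -75.06 tilt 0.08 w 1.0 F [ 0.1  0.1 -0.7] q [-1.43  0.28  1.51  0.    1.36 -0.12]
  -> [ -14.6 -365.2 -478.1] [-1.258e+00 -1.000e-03  1.000e-03]
t 0.15 p [ 148.2 -555.1  204.8] jaw -75.06 tilt 0.08 w 1.0 F [ 0.1  0.1 -0.7] q [-1.43  0.28  1.51  0.    1.36 -0.12]
  -> [ -14.6 -365.2 -478.1] [1.884e+00 1.000e-03 1.000e-03]
```

Emit:
{"api": "apply_moves", "payload": {
  "rows": [
    [[-15,-365,-478,-1.258,0,0,0],[-15,-365,-478,-1.258,0,0,0],[-15,-365,-478,-1.258,0,0,0],[-15,-365,-478,-1.258,0,0,0],[-15,-365,-478,-1.258,0,0,0],[-15,-365,-478,-1.258,0,0,0],[-15,-365,-478,-1.258,0,0,0],[-15,-365,-478,-1.258,0,0,0],[-15,-365,-478,-1.258,0,0,0],[-15,-365,-478,-1.258,0,0,0]]
  ]
}}

```text
clock: 1.15
eef_pos: [0.4544, -0.158, 0.2179]
orientation: [0.487, 0.513, 0.487, -0.512]
contact_force: [0.6, 0.5, 0.7]
width: 1.002
```

```bash
python3 -c "
from h import *
go(516,-79,220,-3)"
```

```text
t 1.15 p [ 454.4 -158.   217.9] jaw -2.92 tilt 0.06 w 1.002 F [0.6 0.5 0.7] q [-0.48  0.13  1.67  0.    1.35 -0.43]
  -> [ -2.   57.4 -82.1] [ 0.001 -0.001  0.   ]
```

Emit:
{"api": "apply_moves", "payload": {
  "rows": [
    [[-2,29,-41,0,0,0,0],[-2,57,-82,0,0,0,0],[-2,57,-82,0,0,0,0],[-2,57,-82,0,0,0,0]]
  ]
}}

```text
clock: 1.55
eef_pos: [0.5156, -0.078, 0.2194]
orientation: [-0.487, -0.512, -0.488, 0.512]
contact_force: [-0.2, 0.1, 0.1]
width: 1.001
```

```bash
python3 -c "
from h import *
go(516,-79,66,-3); snap('wrist','w1.png')"
```

```text
t 1.55 p [515.6 -78.  219.4] jaw -2.74 tilt 0.1 w 1.001 F [-0.2  0.1  0.1] q [-0.28  0.19  1.59  0.    1.37 -0.24]
  -> [153.4   0.7   1.1] [ 0.004 -0.001  0.002]
```

View pics/w1.png

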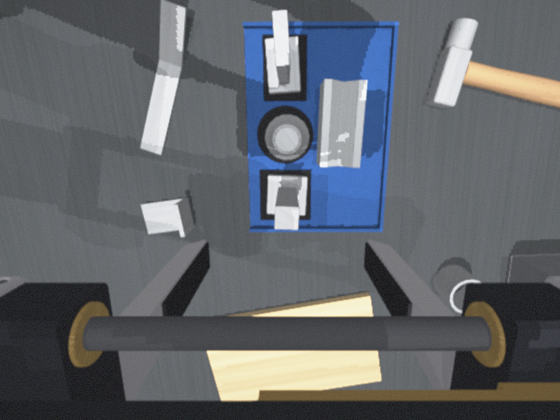

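```bash
python3 - <<'E'
import cv2
s=cv2.imread('pics/w1.png')
cv2.imwrite('pics/w1c.png',cv2.resize(s[15:240,235:405],None,fx=3.5,fy=3.5,interpolation=cv2.INTER_CUBIC)[:,:])
E
```

```text
(no output)
```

View pics/w1c.png

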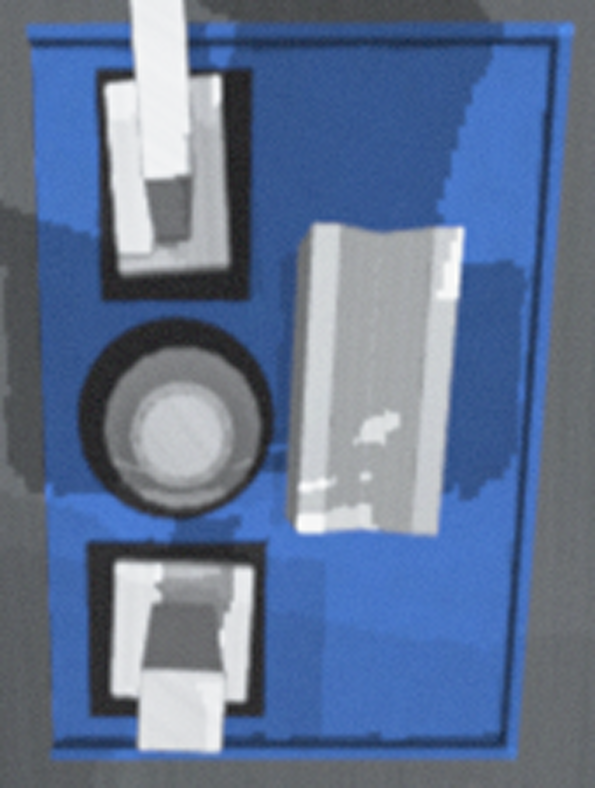

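```bash
sed -i '/^show(/d' m1.py; cat > m2.py <<'E'
from m1 import *
c=((235,15),3.5)
show('padsq','wrist',[(87,543),(267,543),(263,717),(88,716)],.008,*c)
show('padob','wrist',[(97,70),(253,70),(250,298),(102,299)],.008,*c)
show('padrd','wrist',[(79,420),(273,420),(176,318),(176,520)],.008,*c)
show('vb','wrist',[(312,223),(464,228),(437,535),(296,530)],.049,*c)
show('posttop','wrist',[(143,670),(224,670),(222,752),(137,750)],.123,*c)
show('postfoot','wrist',[(112,560),(255,562),(247,700),(110,697)],.020,*c)
show('bladefoot','wrist',[(104,83),(222,75),(230,268),(118,277)],.020,*c)
show('jack','wrist',[(180,432)],.123,*c)
show('tray','wrist',[(30,25),(572,25),(515,757),(53,757)],.014,*c)
E
python3 m2.py
```

```text
padsq wrist [[483, -50], [546, -53], [542, -117], [479, -113]] ctr [512.5 -83.4] edges [(63, -2.9), (63, -93.1), (64, 176.8), (63, 86.2)]
padob wrist [[497, 99], [546, 96], [543, 28], [494, 30]] ctr [519.8  63.5] edges [(50, -2.9), (68, -92.8), (49, 177.5), (69, 87.4)]
padrd wrist [[483, -8], [549, -12], [518, 23], [514, -44]] ctr [516.2 -10.2] edges [(66, -2.9), (47, 132.1), (67, -93.0), (47, 131.4)]
vb wrist [[559, 44], [604, 41], [596, -49], [552, -45]] ctr [577.9  -2.1] edges [(45, -4.7), (90, -94.6), (44, 175.1), (89, 85.6)]
posttop wrist [[505, -70], [526, -71], [525, -93], [503, -91]] ctr [514.6 -81.4] edges [(21, -2.9), (22, -93.7), (22, 175.7), (21, 82.4)]
postfoot wrist [[492, -55], [541, -58], [536, -107], [488, -103]] ctr [514.3 -80.9] edges [(49, -3.7), (49, -95.3), (48, 175.8), (48, 85.4)]
bladefoot wrist [[499, 92], [536, 92], [536, 36], [500, 36]] ctr [517.8  64.1] edges [(36, 0.6), (56, -89.7), (36, -178.6), (56, 90.7)]
jack wrist [[518, -12]] ctr [517.8 -11.7] edges [(0, 0.0)]
tray wrist [[477, 111], [645, 102], [633, -135], [465, -126]] ctr [555.1 -11.9] edges [(168, -2.9), (237, -92.8), (168, 177.1), (238, 87.2)]
```

Emit:
{"api": "apply_moves", "payload": {
  "rows": [
    [[30,-1,2,0,0,0,0],[60,-1,2,0,0,0,0],[95,-1,2,0,0,0,0],[125,-1,2,0,0,0,0],[145,-1,2,0,0,0,0],[153,-1,2,0,0,0,0],[153,-1,2,0,0,0,0],[153,-1,2,0,0,0,0]]
  ]
}}

```text
clock: 2.4
eef_pos: [0.5141, -0.0819, 0.0674]
orientation: [-0.487, -0.513, -0.487, 0.513]
contact_force: [0.3, -0.5, -0.2]
width: 1.002
```

Emit:
{"api": "apply_moves", "payload": {
  "rows": [
    [[0,0,0,0,0,0,1],[0,0,0,0,0,0,1],[0,0,0,0,0,0,1],[0,0,0,0,0,0,1],[0,0,0,0,0,0,1],[0,0,0,0,0,0,1],[0,0,0,0,0,0,1],[0,0,0,0,0,0,1],[0,0,0,0,0,0,1],[0,0,0,0,0,0,1]]
  ]
}}

```text
clock: 3.4
eef_pos: [0.5145, -0.0819, 0.0674]
orientation: [0.487, 0.513, 0.487, -0.512]
contact_force: [0.1, -0.6, -0.6]
width: 0.232
```

```bash
python3 -c "
from h import *
go(516,-79,66,-3); snap('side','s2.png'); snap('wrist','w2.png')"
```

```text
t 3.4 p [514.5 -81.9  67.4] jaw -2.93 tilt 0.04 w 0.232 F [ 0.1 -0.6 -0.6] q [-0.29  0.31  1.83  0.    1.   -0.24]
  -> [ 1.4  1.3 -3. ] [ 0.001 -0.    -0.001]
```

View pics/s2.png

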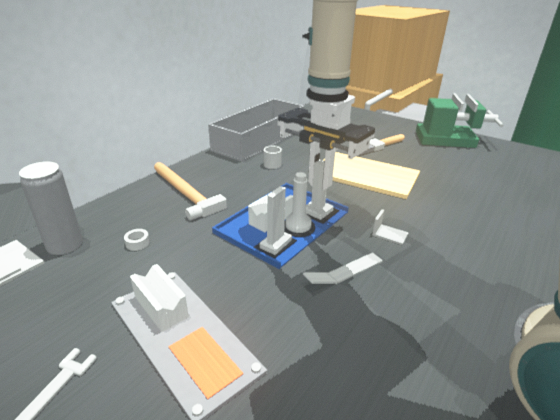

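Emit:
{"api": "apply_moves", "payload": {
  "rows": [
    [[-8,0,0,0,0,0,1],[-20,0,0,0,0,0,1],[-40,0,0,0,0,0,1],[-60,0,0,0,0,0,1],[-75,0,0,0,0,0,1],[-83,0,0,0,0,0,1],[-83,4,10,0,0,0,1],[-83,11,30,0,0,0,1],[-83,20,54,0,0,0,1],[-83,30,80,0,0,0,1]]
  ]
}}

```text
clock: 4.5
eef_pos: [0.5398, -0.1643, 0.1494]
orientation: [-0.487, -0.512, -0.488, 0.513]
contact_force: [0.4, 0.5, -6.0]
width: 0.231
```

```bash
python3 -c "
from h import *
go(591.8,-324.7,150,-3)"
```

```text
t 4.5 p [ 539.8 -164.3  149.4] jaw -2.9 tilt 0.09 w 0.231 F [ 0.4  0.5 -6. ] q [-0.42  0.3   1.62 -0.    1.23 -0.37]
  -> [ -0.8  60.1 157.5] [ 0.002 -0.     0.002]
```

Emit:
{"api": "apply_moves", "payload": {
  "rows": [
    [[0,10,26,0,0,0,1],[0,20,52,0,0,0,1],[0,30,78,0,0,0,1],[0,40,104,0,0,0,1],[0,50,130,0,0,0,1],[0,57,148,0,0,0,1],[0,60,157,0,0,0,1],[0,60,157,0,0,0,1],[0,60,157,0,0,0,1]]
  ]
}}

```text
clock: 5.4
eef_pos: [0.5909, -0.3232, 0.1483]
orientation: [-0.486, -0.512, -0.489, 0.513]
contact_force: [0.5, -0.5, -6.1]
width: 0.235
```

Emit:
{"api": "apply_moves", "payload": {
  "rows": [
    [[15,0,0,0,0,0,1],[35,0,0,0,0,0,1],[50,0,0,0,0,0,1],[60,0,0,0,0,0,1],[66,0,0,0,0,0,1],[70,0,0,0,0,0,1],[73,0,0,0,0,0,1],[75,0,0,0,0,0,1],[76,0,0,0,0,0,1]]
  ]
}}

```text
clock: 6.3
eef_pos: [0.5909, -0.3232, 0.0726]
orientation: [-0.486, -0.512, -0.488, 0.513]
contact_force: [-0.6, -0.3, -6.2]
width: 0.238
```

```bash
python3 -c "
from h import *
go(591.8,-324.7,71.4,-3)"
```

```text
t 6.3 p [ 590.9 -323.2   72.6] jaw -2.91 tilt 0.21 w 0.238 F [-0.6 -0.3 -6.2] q [-0.6   0.51  1.47  0.    1.17 -0.55]
  -> [1.2 1.  1.5] [ 0.002 -0.002  0.003]
```

Emit:
{"api": "apply_moves", "payload": {
  "rows": [
    [[1,0,0,0,0,0,1],[1.5,0,0,0,0,0,1],[1.5,0,0,0,0,0,1]]
  ]
}}

```text
clock: 6.6
eef_pos: [0.591, -0.3233, 0.0716]
orientation: [-0.486, -0.512, -0.488, 0.513]
contact_force: [0.1, 0.1, -4.1]
width: 0.234
```

Touching down; release.

Emit:
{"api": "apply_moves", "payload": {
  "rows": [
    [[0.5,0,0,0,0,0,1],[0.5,0,0,0,0,0,0.5],[0.5,0,0,0,0,0,0.5],[0.5,0,0,0,0,0,0.5],[0.5,0,0,0,0,0,0.5],[0.5,0,0,0,0,0,0.5],[0.5,0,0,0,0,0,0.5]]
  ]
}}

```text
clock: 7.3
eef_pos: [0.5911, -0.3234, 0.0711]
orientation: [-0.486, -0.512, -0.488, 0.513]
contact_force: [-1.0, -0.5, -0.1]
width: 0.498
```

Emit:
{"api": "apply_moves", "payload": {
  "rows": [
    [[-20,0,0,0,0,0,0.5],[-50,0,0,0,0,0,0.5],[-80,0,0,0,0,0,0.2],[-110,0,0,0,0,0,0],[-130,0,0,0,0,0,0],[-130,0,0,0,0,0,0]]
  ]
}}

```text
clock: 7.9
eef_pos: [0.5931, -0.3247, 0.2048]
orientation: [0.489, 0.513, 0.486, -0.512]
contact_force: [0.5, -0.3, -0.1]
width: 0.805
```

```bash
python3 -c "
from h import *
go(518.5,-11,200,-3); snap('scene','s3.png')"
```

```text
t 7.9 p [ 593.1 -324.7  204.8] jaw -2.91 tilt 0.25 w 0.805 F [ 0.5 -0.3 -0.1] q [-0.6   0.43  1.27  0.    1.44 -0.55]
  -> [   3.9  -90.4 -309.5] [ 0.002  0.002 -0.004]
```

View pics/s3.png

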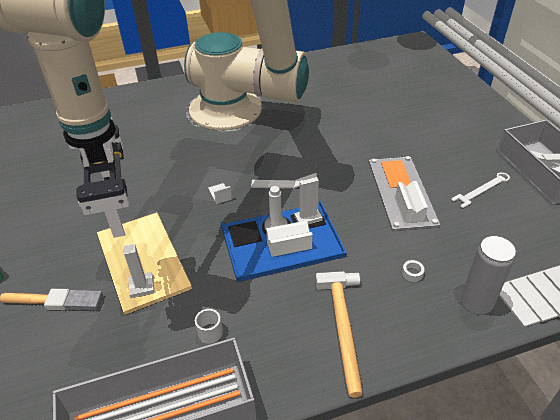

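Emit:
{"api": "apply_moves", "payload": {
  "rows": [
    [[0,-12,-40,0,0,0,0],[0,-26,-88,0,0,0,0],[2,-40,-136,0,0,0,0],[3,-54,-184,0,0,0,0],[4,-68,-232,0,0,0,0],[4,-82,-280,0,0,0,0],[4,-90,-309,0,0,0,0],[4,-90,-309,0,0,0,0],[4,-90,-309,0,0,0,0]]
  ]
}}

```text
clock: 8.85
eef_pos: [0.5171, -0.0106, 0.1972]
orientation: [-0.487, -0.512, -0.488, 0.513]
contact_force: [0.3, -0.9, -0.0]
width: 1.001
```

```bash
python3 -c "
from h import *
go(518.5,-10.5,67,-3)"
```

```text
t 8.85 p [517.1 -10.6 197.2] jaw -2.81 tilt 0.09 w 1.001 F [ 0.3 -0.9 -0. ] q [-0.15  0.19  1.64 -0.    1.31 -0.11]
  -> [130.2   1.6  -0.3] [0.003 0.001 0.002]
```

Emit:
{"api": "apply_moves", "payload": {
  "rows": [
    [[30,2,0,0,0,0,0],[65,2,0,0,0,0,0],[100,2,0,0,0,0,0],[122,2,0,0,0,0,0],[130,2,0,0,0,0,0],[130,2,0,0,0,0,0]]
  ]
}}

```text
clock: 9.45
eef_pos: [0.5183, -0.0119, 0.0658]
orientation: [-0.486, -0.511, -0.488, 0.514]
contact_force: [0.4, 0.2, 0.6]
width: 0.999
```

Emit:
{"api": "apply_moves", "payload": {
  "rows": [
    [[0,0,0,0,0,0,1],[0,0,0,0,0,0,1],[0,0,0,0,0,0,1],[0,0,0,0,0,0,1],[0,0,0,0,0,0,1],[0,0,0,0,0,0,1],[0,0,0,0,0,0,1],[0,0,0,0,0,0,1],[0,0,0,0,0,0,1],[0,0,0,0,0,0,1]]
  ]
}}

```text
clock: 10.45
eef_pos: [0.5185, -0.0119, 0.0658]
orientation: [-0.486, -0.511, -0.488, 0.514]
contact_force: [-0.3, 0.4, 0.1]
width: 0.271
```

Emit:
{"api": "apply_moves", "payload": {
  "rows": [
    [[-8,0,0,0,0,0,1],[-20,0,0,0,0,0,1],[-40,0,0,0,0,0,1],[-65,0,0,0,0,0,1],[-90,0,0,0,0,0,1],[-115,0,0,0,0,0,1],[-132,0,0,0,0,0,1],[-138,0,0,0,0,0,1],[-138,0,0,0,0,0,1]]
  ]
}}

```text
clock: 11.35
eef_pos: [0.5193, -0.0119, 0.2046]
orientation: [-0.487, -0.512, -0.488, 0.513]
contact_force: [-0.0, -0.2, -5.1]
width: 0.272
```

```bash
python3 -c "
from h import *
go(510.7,-285,205,-3);snap('side','s4.png')"
```

```text
t 11.35 p [519.3 -11.9 204.6] jaw -2.9 tilt 0.16 w 0.272 F [-0.  -0.2 -5.1] q [-0.16  0.19  1.62 -0.    1.33 -0.11]
  -> [-2.000e-01  5.300e+00  2.732e+02] [0.002 0.001 0.003]
```

View pics/s4.png

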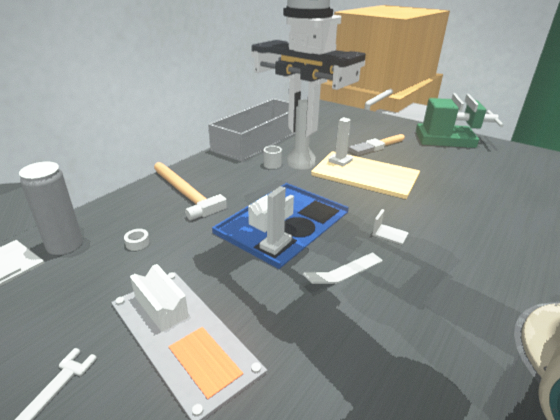

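Emit:
{"api": "apply_moves", "payload": {
  "rows": [
    [[0,0,10,0,0,0,1],[0,0,35,0,0,0,1],[0,1,70,0,0,0,1],[0,2,105,0,0,0,1],[0,3,140,0,0,0,1],[0,3,175,0,0,0,1],[0,4,210,0,0,0,1],[0,5,245,0,0,0,1],[0,5,265,0,0,0,1],[0,5,273,0,0,0,1]]
  ]
}}

```text
clock: 12.4
eef_pos: [0.5089, -0.2866, 0.2024]
orientation: [-0.485, -0.512, -0.488, 0.515]
contact_force: [1.1, 0.0, -5.4]
width: 0.268
```

Emit:
{"api": "apply_moves", "payload": {
  "rows": [
    [[0,0,0,0,0,0,1],[25,0,0,0,0,0,1],[55,0,0,0,0,0,1],[85,0,0,0,0,0,1],[105,0,0,0,0,0,1],[118,0,0,0,0,0,1],[126,0,0,0,0,0,1],[129,0,0,0,0,0,1],[130,0,0,0,0,0,1],[130,0,0,0,0,0,1]]
  ]
}}

```text
clock: 13.4
eef_pos: [0.5087, -0.2869, 0.0732]
orientation: [-0.485, -0.512, -0.488, 0.515]
contact_force: [1.0, 0.2, -4.3]
width: 0.272
```

```bash
python3 -c "
from h import *
go(510.7,-285,69.8,-3)"
```

```text
t 13.4 p [ 508.7 -286.9   73.2] jaw -3.04 tilt 0.31 w 0.272 F [ 1.   0.2 -4.3] q [-0.63  0.39  1.68 -0.    1.07 -0.58]
  -> [ 3.4  1.9 -2. ] [-0.001  0.001  0.005]
```

Emit:
{"api": "apply_moves", "payload": {
  "rows": [
    [[1,0,0,0,0,0,1],[2,0,0,0,0,0,1],[3,0,0,0,0,0,1],[3.5,0,0,0,0,0,1],[3.5,0,0,0,0,0,1]]
  ]
}}

```text
clock: 13.9
eef_pos: [0.5086, -0.2869, 0.0698]
orientation: [-0.485, -0.512, -0.488, 0.515]
contact_force: [0.3, 1.1, -4.0]
width: 0.272
```

Emit:
{"api": "apply_moves", "payload": {
  "rows": [
    [[0.5,0,0,0,0,0,1],[1,0,0,0,0,0,1],[1,0,0,0,0,0,0.5],[1,0,0,0,0,0,0.5],[1,0,0,0,0,0,0.5],[1,0,0,0,0,0,0.5],[1,0,0,0,0,0,0.5]]
  ]
}}

```text
clock: 14.6
eef_pos: [0.5087, -0.287, 0.0688]
orientation: [-0.485, -0.512, -0.488, 0.515]
contact_force: [-0.5, -0.3, -0.0]
width: 0.499
```

Emit:
{"api": "apply_moves", "payload": {
  "rows": [
    [[-20,0,0,0,0,0,0.5],[-50,0,0,0,0,0,0.5],[-80,0,0,0,0,0,0.2],[-110,0,0,0,0,0,0],[-130,0,0,0,0,0,0],[-130,0,0,0,0,0,0]]
  ]
}}

```text
clock: 15.2
eef_pos: [0.5111, -0.2881, 0.202]
orientation: [-0.488, -0.512, -0.485, 0.514]
contact_force: [0.2, -0.7, 0.6]
width: 0.804
```

```bash
python3 -c "
from h import *
go(517.5,66.5,200,-1); snap('scene','s5.png')"
```

```text
t 15.2 p [ 511.1 -288.1  202. ] jaw -3.04 tilt 0.25 w 0.804 F [ 0.2 -0.7  0.6] q [-0.63  0.29  1.49 -0.    1.36 -0.58]
  -> [   0.4  -12.5 -354.4] [-0.036  0.004 -0.001]
```

View pics/s5.png

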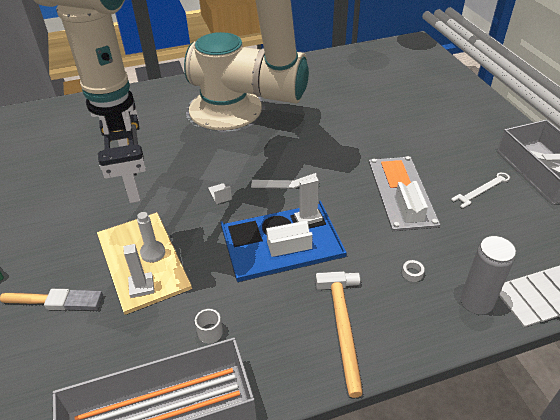

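Emit:
{"api": "apply_moves", "payload": {
  "rows": [
    [[0,-2,-40,0,0,0,0],[0,-3,-85,-0.01,0,0,0],[0,-5,-130,-0.02,0,0,0],[0,-6,-175,-0.03,0,0,0],[0,-8,-220,-0.04,0,0,0],[0,-10,-265,-0.05,0,0,0],[0,-11,-310,-0.05,0,0,0],[0,-12,-345,-0.05,0,0,0],[0,-12,-354,-0.05,0,0,0],[0,-12,-354,-0.05,0,0,0]]
  ]
}}

```text
clock: 16.25
eef_pos: [0.5159, 0.0676, 0.1976]
orientation: [-0.499, -0.498, -0.501, 0.502]
contact_force: [-0.1, -0.2, 0.3]
width: 1.001
```

```bash
python3 -c "
from h import *
go(517.5,66.5,67,0)"
```

```text
t 16.25 p [515.9  67.6 197.6] jaw -0.02 tilt 0.35 w 1.001 F [-0.1 -0.2  0.3] q [-0.    0.2   1.63 -0.    1.32 -0.  ]
  -> [130.6   2.3   0.8] [-0.     0.003  0.005]
```

Emit:
{"api": "apply_moves", "payload": {
  "rows": [
    [[30,2,1,0,0,0,0],[65,2,1,0,0,0,0],[100,2,1,0,0,0,0],[122,2,1,0,0,0,0],[130,2,1,0,0,0,0],[130,2,1,0,0.003,0.005,0]]
  ]
}}

```text
clock: 16.85
eef_pos: [0.5166, 0.065, 0.0663]
orientation: [-0.499, -0.5, -0.5, 0.501]
contact_force: [-0.1, -0.6, 1.0]
width: 0.999
```

Emit:
{"api": "apply_moves", "payload": {
  "rows": [
    [[0,0,0,0,0,0,1],[0,0,0,0,0,0,1],[0,0,0,0,0,0,1],[0,0,0,0,0,0,1],[0,0,0,0,0,0,1],[0,0,0,0,0,0,1],[0,0,0,0,0,0,1],[0,0,0,0,0,0,1],[0,0,0,0,0,0,1],[0,0,0,0,0,0,1]]
  ]
}}

```text
clock: 17.85
eef_pos: [0.5166, 0.065, 0.0663]
orientation: [-0.499, -0.5, -0.5, 0.501]
contact_force: [-0.1, -0.6, -0.1]
width: 0.182
```

Emit:
{"api": "apply_moves", "payload": {
  "rows": [
    [[0,0,0,0,0,0,1],[0,0,0,0,0,0,1],[-8,0,0,0,0,0,1],[-20,0,0,0,0,0,1],[-40,0,0,0,0,0,1],[-65,0,0,0,0,0,1],[-90,0,0,0,0,0,1],[-115,0,0,0,0,0,1],[-138,0,0,0,0,0,1],[-138,0,0,0,0,0,1]]
  ]
}}

```text
clock: 18.85
eef_pos: [0.519, 0.065, 0.2079]
orientation: [0.501, 0.501, 0.499, -0.499]
contact_force: [1.5, 0.4, -4.8]
width: 0.127
```

```bash
python3 -c "
from h import *
go(443,-345,207,-3);snap('side','s6.png')"
```

```text
t 18.85 p [519.   65.  207.9] jaw -0.1 tilt 0.23 w 0.127 F [ 1.5  0.4 -4.8] q [-0.01  0.19  1.61  0.    1.33 -0.01]
  -> [  0.6 -75.4 410.2] [ 0.051 -0.    -0.004]
```

View pics/s6.png

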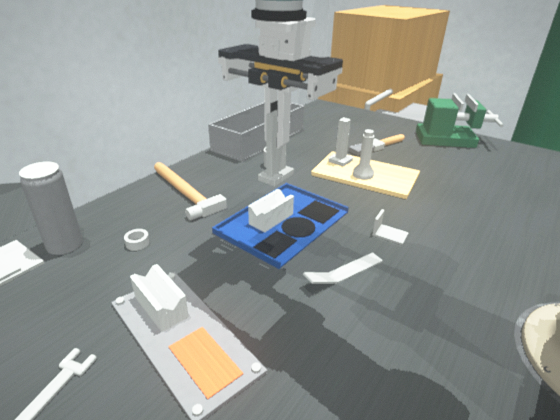

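Emit:
{"api": "apply_moves", "payload": {
  "rows": [
    [[0,-2,10,0,0,0,1],[0,-6,35,0,0,0,1],[0,-12,70,0.01,0,0,1],[0,-20,110,0.02,0,0,1],[0,-28,150,0.03,0,0,1],[0,-35,190,0.04,0,0,1],[0,-42,230,0.05,0,0,1],[0,-50,270,0.05,0,0,1],[0,-57,310,0.05,0,0,1],[0,-64,345,0.05,0,0,1]]
  ]
}}

```text
clock: 19.9
eef_pos: [0.4509, -0.2817, 0.2038]
orientation: [-0.486, -0.513, -0.488, 0.513]
contact_force: [-0.3, 1.2, -5.2]
width: 0.125
```

```bash
python3 -c "
from h import *
go(443,-345,207,-3)"
```

```text
t 19.9 p [ 450.9 -281.7  203.8] jaw -3.02 tilt 0.2 w 0.125 F [-0.3  1.2 -5.2] q [-0.69  0.21  1.6  -0.    1.34 -0.64]
  -> [-3.3 -4.6 63.6] [-0.    -0.001  0.003]
```

Emit:
{"api": "apply_moves", "payload": {
  "rows": [
    [[0,-2,25,0,0,0,1],[0,-4,50,0,0,0,1],[0,-5,62,0,0,0,1],[0,-5,64,0,0,0,1],[20,-5,64,0,0,0,1],[50,-5,64,0,0,0,1],[80,-5,64,0,0,0,1],[105,-5,64,0,0,0,1],[120,-5,64,0,0,0,1],[128,-5,64,0,0,0,1]]
  ]
}}

```text
clock: 20.9
eef_pos: [0.4412, -0.3426, 0.0738]
orientation: [-0.484, -0.512, -0.49, 0.513]
contact_force: [-0.5, -0.7, -5.9]
width: 0.128
```

```bash
python3 -c "
from h import *
go(443,-345,70.3,-3)"
```

```text
t 20.9 p [ 441.2 -342.6   73.8] jaw -2.95 tilt 0.46 w 0.128 F [-0.5 -0.7 -5.9] q [-0.78  0.36  1.73 -0.    1.06 -0.73]
  -> [3.5 1.9 2.3] [ 0.001 -0.005  0.006]
```

Emit:
{"api": "apply_moves", "payload": {
  "rows": [
    [[1,0,0,0,-0.005,0.006,1],[2,0,0,0,-0.005,0.006,1],[3,0,0,0,-0.005,0.006,1],[3.5,0,0,0,-0.005,0.006,1],[3.5,0,0,0,-0.005,0.006,1]]
  ]
}}

```text
clock: 21.4
eef_pos: [0.4415, -0.3429, 0.0709]
orientation: [-0.487, -0.513, -0.487, 0.513]
contact_force: [0.0, 0.6, -6.1]
width: 0.127
```

Emit:
{"api": "apply_moves", "payload": {
  "rows": [
    [[0.5,0,0,0,0,0,1],[1,0,0,0,0,0,1],[1,0,0,0,0,0,1]]
  ]
}}

```text
clock: 21.7
eef_pos: [0.4417, -0.3432, 0.0703]
orientation: [-0.488, -0.513, -0.486, 0.513]
contact_force: [-0.5, -0.2, -3.3]
width: 0.128
```

Emit:
{"api": "apply_moves", "payload": {
  "rows": [
    [[0.7,0,0,0,0,0,1],[0.7,0,0,0,0,0,1],[0.7,0,0,0,0,0,0.5],[0.7,0,0,0,0,0,0.5],[0.7,0,0,0,0,0,0.5],[0.7,0,0,0,0,0,0.5],[0.7,0,0,0,0,0,0.5]]
  ]
}}

```text
clock: 22.4
eef_pos: [0.4418, -0.3433, 0.0696]
orientation: [-0.488, -0.513, -0.486, 0.513]
contact_force: [-0.1, -0.1, 0.2]
width: 0.49
```

Emit:
{"api": "apply_moves", "payload": {
  "rows": [
    [[-20,0,0,0,0,0,0.5],[-50,0,0,0,0,0,0.5],[-80,0,0,0,0,0,0.2],[-110,0,0,0,0,0,0],[-130,0,0,0,0,0,0],[-130,0,0,0,0,0,0]]
  ]
}}

```text
clock: 23.0
eef_pos: [0.4431, -0.3445, 0.2027]
orientation: [0.49, 0.513, 0.484, -0.513]
contact_force: [0.5, -0.9, -0.1]
width: 0.805
```

```bash
python3 -c "
from h import *
go(578,-1,200,-5); snap('scene','s7.png')"
```

```text
t 23.0 p [ 443.1 -344.5  202.7] jaw -2.96 tilt 0.51 w 0.805 F [ 0.5 -0.9 -0.1] q [-0.78  0.25  1.55 -0.    1.33 -0.73]
  -> [   1.4  116.9 -350. ] [ 0.036  0.006 -0.007]
```

View pics/s7.png

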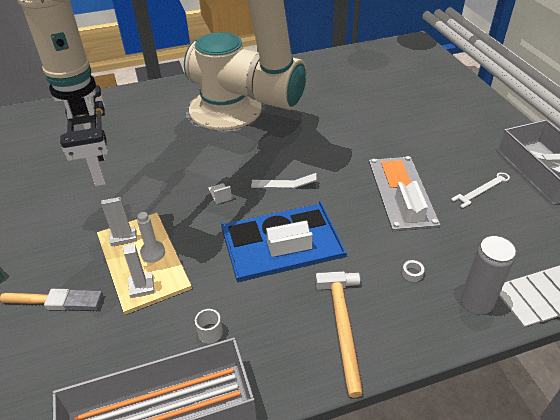

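Emit:
{"api": "apply_moves", "payload": {
  "rows": [
    [[-10,13,-40,0,0,0,0.1],[-10,28,-83,0,0,0,0.2],[-10,43,-128,0,0,0,0.2],[-10,58,-173,0.01,0,0,0.2],[-5,73,-218,0.02,0,0,0.2],[0,88,-263,0.03,0,0,0.2],[1,103,-308,0.036,0.006,-0.007,0.2],[1,114,-340,0.036,0.006,-0.007,0.2],[1,117,-350,0.036,0.006,-0.007,0.2],[1,117,-350,0.036,0.006,-0.007,0.2]]
  ]
}}

```text
clock: 24.05
eef_pos: [0.5765, 0.0009, 0.1971]
orientation: [-0.476, -0.52, -0.48, 0.522]
contact_force: [0.3, -0.6, -1.0]
width: 0.797
```

```bash
python3 -c "
from h import *
go(578.5,-1,16,-5); snap('wrist','w8.png')"
```

```text
t 24.05 p [576.5   0.9 197.1] jaw -4.88 tilt 0.39 w 0.797 F [ 0.3 -0.6 -1. ] q [-0.12  0.29  1.51  0.    1.35 -0.04]
  -> [181.    3.4   2.1] [ 0.002 -0.002  0.006]
```

View pics/w8.png

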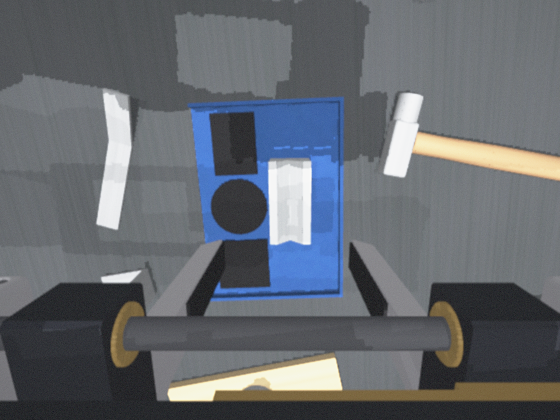

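```bash
python3 - <<'E'
import cv2
s=cv2.imread('pics/w8.png')
cv2.imwrite('pics/w8c.png',cv2.resize(s[90:300,185:350],None,fx=3.5,fy=3.5,interpolation=cv2.INTER_CUBIC)[:,:])
E
```

```text
(no output)
```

View pics/w8c.png

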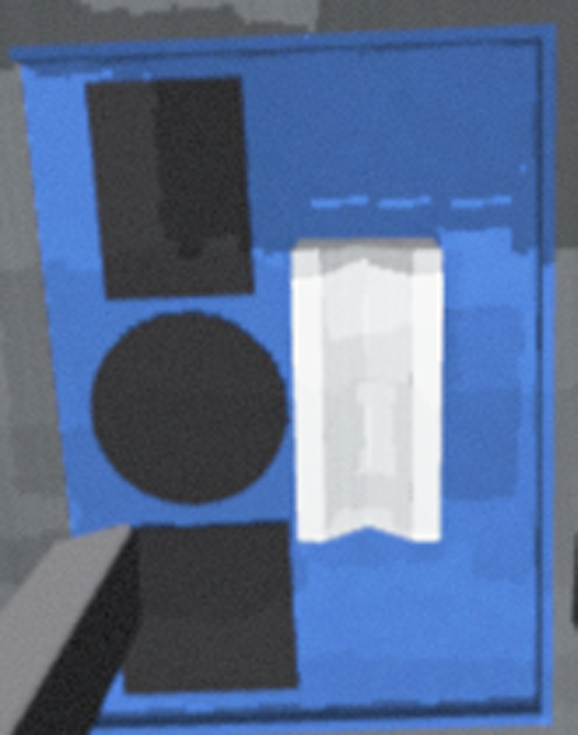

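```bash
cat > m3.py <<'E'
from m1 import *
c=((185,90),3.5)
show('padob','wrist',[(86,85),(240,75),(254,293),(107,298)],.008,*c)
show('padrd','wrist',[(91,408),(289,408),(190,311),(190,505)],.008,*c)
show('padsq','wrist',[(113,528),(287,520),(297,686),(124,692)],.008,*c)
show('vb','wrist',[(292,248),(443,248),(441,540),(297,541)],.049,*c)
go(578,-1,16,-5)
E
python3 m3.py
```

```text
padob wrist [[497, 99], [547, 97], [543, 28], [494, 31]] ctr [520.5  63.7] edges [(49, -1.5), (69, -92.6), (49, 177.0), (68, 87.4)]
padrd wrist [[484, -6], [551, -12], [521, 24], [513, -43]] ctr [517.3  -9.3] edges [(68, -4.9), (47, 129.4), (68, -97.1), (48, 128.1)]
padsq wrist [[485, -50], [546, -52], [543, -116], [480, -113]] ctr [513.6 -82.4] edges [(61, -2.1), (64, -92.6), (63, 177.3), (63, 85.5)]
vb wrist [[560, 45], [604, 41], [598, -49], [553, -45]] ctr [578.8  -1.8] edges [(44, -5.0), (90, -94.3), (45, 175.5), (91, 85.2)]
t 24.1 p [ 5.763e+02 -5.000e-01  1.975e+02] jaw -4.96 tilt 0.35 w 0.796 F [-0.7 -0.2 -0.8] q [-0.12  0.29  1.51  0.    1.35 -0.04]
  -> [181.5   2.9   0.6] [ 0.001 -0.001  0.006]
```

Emit:
{"api": "apply_moves", "payload": {
  "rows": [
    [[35,3,1,0,0,0.006,0.2],[75,3,1,0,0,0.006,0.2],[115,3,1,0,0,0.006,0.2],[145,3,1,0,0,0.006,0.2],[165,3,1,0,0,0.006,0.2],[175,3,1,0,0,0.006,0.2],[180,3,1,0,0,0.006,0.2],[180,3,1,0,0,0.006,0.2]]
  ]
}}

```text
clock: 24.9
eef_pos: [0.5781, -0.0023, 0.0175]
orientation: [0.477, 0.522, 0.478, -0.521]
contact_force: [0.7, 0.0, -0.2]
width: 0.801
```

Emit:
{"api": "apply_moves", "payload": {
  "rows": [
    [[0,0,0,0,0,0,1],[0,0,0,0,0,0,1],[0,0,0,0,0,0,1],[0,0,0,0,0,0,1],[0,0,0,0,0,0,1],[0,0,0,0,0,0,1],[0,0,0,0,0,0,1]]
  ]
}}

```text
clock: 25.6
eef_pos: [0.5784, -0.0023, 0.018]
orientation: [0.478, 0.522, 0.478, -0.521]
contact_force: [-0.4, 0.1, 4.5]
width: 0.464
```

```bash
python3 -c "
from h import *
go(444,329,150,76.8)"
```

```text
t 25.6 p [578.4  -2.3  18. ] jaw -5.02 tilt 0.08 w 0.464 F [-0.4  0.1  4.5] q [-0.13  0.44  1.76  0.    0.94 -0.04]
  -> [-131.7 -162.8 -318.4] [-1.428 -0.    -0.002]
```

Emit:
{"api": "apply_moves", "payload": {
  "rows": [
    [[-10,0,0,0,0,0,1],[-30,0,0,0,0,0,1],[-60,0,0,0,0,0,1],[-90,0,0,0,0,0,1],[-115,0,0,0,0,0,1],[-130,0,0,0,0,0,1],[-132,-8,-15,-0.08,0,0,1],[-132,-24,-46,-0.2,0,0,1],[-132,-40,-78,-0.33,0,0,1],[-132,-56,-110,-0.46,0,0,1]]
  ]
}}

```text
clock: 26.6
eef_pos: [0.5308, 0.1129, 0.1498]
orientation: [0.584, 0.398, 0.585, -0.397]
contact_force: [-0.9, 0.3, -3.2]
width: 0.466
```

```bash
python3 -c "
from h import *
go(444,329,150,76.8)"
```

```text
t 26.6 p [530.8 112.9 149.8] jaw 21.59 tilt 0.07 w 0.466 F [-0.9  0.3 -3.2] q [ 0.08  0.27  1.66  0.    1.21 -0.3 ]
  -> [ 1.000e-01 -1.200e+00 -2.329e+02] [-0.964 -0.001 -0.   ]
```

Emit:
{"api": "apply_moves", "payload": {
  "rows": [
    [[0,0,-30,-0.13,0,0,1],[0,0,-60,-0.26,0,0,1],[0,0,-90,-0.39,0,0,1],[0,0,-120,-0.52,0,0,1],[0,0,-150,-0.65,0,0,1],[0,0,-180,-0.78,0,0,1],[0,0,-210,-0.9,0,0,1],[0,-1,-226,-0.964,0,0,1],[0,-1,-233,-0.964,0,0,1],[0,-1,-233,-0.964,0,0,1]]
  ]
}}

```text
clock: 27.6
eef_pos: [0.4435, 0.3295, 0.1497]
orientation: [0.702, 0.081, 0.703, -0.081]
contact_force: [-0.6, -0.4, -3.3]
width: 0.47
```

```bash
python3 -c "
from h import *
go(444,329,24,76.8);snap('wrist','w9.png')"
```

```text
t 27.6 p [443.5 329.5 149.7] jaw 76.83 tilt 0.09 w 0.47 F [-0.6 -0.4 -3.3] q [ 0.51  0.28  1.64  0.    1.22 -0.83]
  -> [125.7  -0.3   0.8] [ 0.001 -0.002 -0.   ]
```

View pics/w9.png

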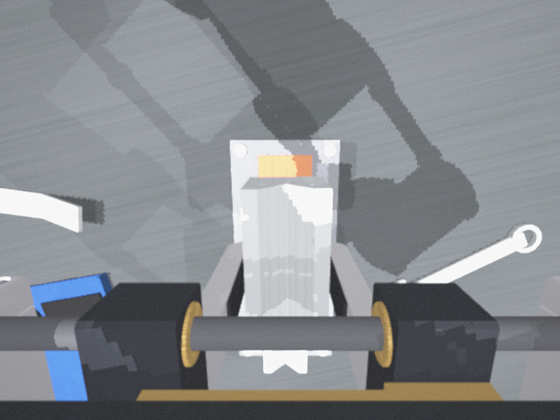

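Emit:
{"api": "apply_moves", "payload": {
  "rows": [
    [[25,0,1,0,0,0,1],[55,0,1,0,0,0,1],[85,0,1,0,0,0,1],[105,0,1,0,0,0,1],[116,0,1,0,0,0,1],[121,0,1,0,0,0,1],[123,0,1,0,0,0,1],[125,0,1,0,0,0,1],[126,0,1,0,0,0,1],[126,0,1,0,0,0,1]]
  ]
}}

```text
clock: 28.65
eef_pos: [0.4451, 0.3287, 0.0244]
orientation: [0.702, 0.081, 0.702, -0.081]
contact_force: [0.6, -0.2, -3.8]
width: 0.466
```

```bash
python3 -c "
from h import *
go(444,329,23,76.8);snap('side','s10.png')
im=cv2.imread('pics/s10.png'); cv2.imwrite('pics/s10c.png',cv2.resize(im[230:415,100:290],None,fx=3.2,fy=3.2,interpolation=cv2.INTER_CUBIC))"
```

```text
t 28.65 p [445.1 328.7  24.4] jaw 76.81 tilt 0.03 w 0.466 F [ 0.6 -0.2 -3.8] q [ 0.51  0.4   1.81  0.    0.93 -0.83]
  -> [ 1.4 -0.  -1.1] [ 0.    -0.    -0.001]
```

View pics/s10c.png

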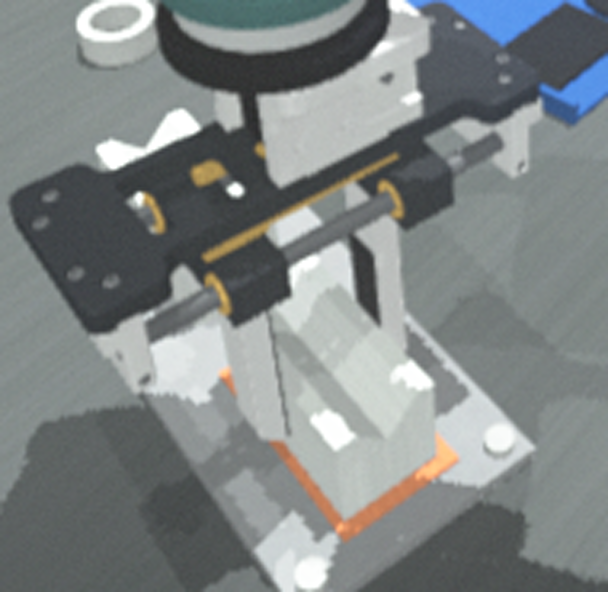

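Emit:
{"api": "apply_moves", "payload": {
  "rows": [
    [[1,0,0,0,0,0,1],[1.5,0,0,0,0,0,1],[2,0,0,0,0,0,1],[2,0,0,0,0,0,1]]
  ]
}}

```text
clock: 29.1
eef_pos: [0.4452, 0.3289, 0.023]
orientation: [0.702, 0.082, 0.702, -0.081]
contact_force: [-0.5, -0.2, 3.1]
width: 0.47
```

Emit:
{"api": "apply_moves", "payload": {
  "rows": [
    [[0,0,0,0,0,0,0.3],[0,0,0,0,0,0,0.3],[0,0,0,0,0,0,0.3],[0,0,0,0,0,0,0.3],[-10,0,0,0,0,0,0.3],[-40,0,0,0,0,0,0.3],[-80,0,0,0,0,0,0.3],[-120,0,0,0,0,0,0.3],[-160,0,0,0,0,0,0.3],[-180,0,0,0,0,0,0.3]]
  ]
}}

```text
clock: 30.1
eef_pos: [0.4466, 0.3296, 0.2078]
orientation: [0.704, 0.083, 0.7, -0.079]
contact_force: [0.7, 0.9, -0.6]
width: 0.702
```

```bash
python3 -c "
from h import *
go(442.5,-344,200,-3);snap('side','s11.png')
im=cv2.imread('pics/s11.png'); cv2.imwrite('pics/s11c.png',cv2.resize(im[255:415,105:275],None,fx=3.7,fy=3.7,interpolation=cv2.INTER_CUBIC))"
```

```text
t 30.1 p [446.6 329.6 207.8] jaw 76.81 tilt 0.43 w 0.702 F [ 0.7  0.9 -0.6] q [ 0.51  0.24  1.55  0.    1.34 -0.83]
  -> [   4.9 -656.8  149.6] [ 1.393  0.    -0.008]
```

View pics/s11c.png

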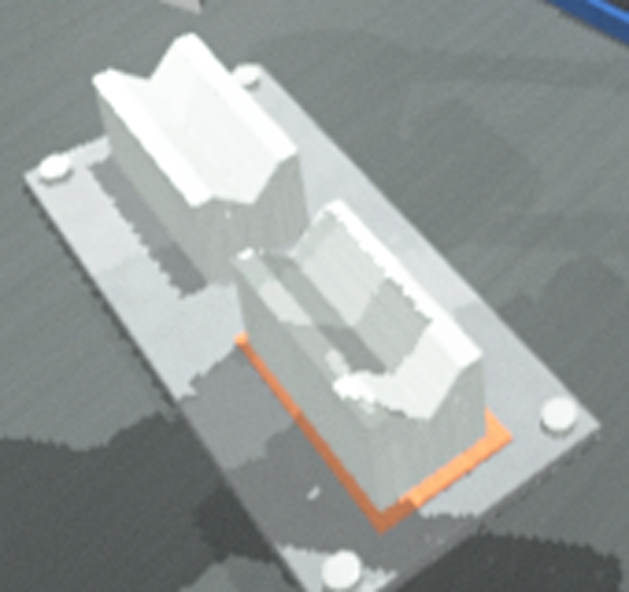

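```bash
cat > m4.py <<'E'
from m1 import *
show('vbtop','side',[(235,258),(337,202),(482,355),(372,412)],.054,*c5)
show('near bottom corner','side',[(383,510)],.010,*c5)
show('copper corner','side',[(381,531)],.010,*c5)
E
python3 m4.py
```

```text
vbtop side [[494, 341], [485, 301], [397, 319], [411, 357]] ctr [446.6 329.3] edges [(41, -103.5), (90, 168.0), (40, 69.7), (85, -10.7)]
near bottom corner side [[407, 361]] ctr [406.6 360.7] edges [(0, 0.0)]
copper corner side [[402, 366]] ctr [401.9 366.4] edges [(0, 0.0)]
```

Emit:
{"api": "apply_moves", "payload": {
  "rows": [
    [[0,-40,9,0.12,0,0,0.4],[0,-88,20,0.26,0,0,0.4],[0,-136,31,0.4,0,0,0.4],[0,-184,42,0.54,0,0,0.4],[0,-232,53,0.68,0,0,0.4],[0,-280,64,0.82,0,0,0.4],[0,-328,75,0.96,0,0,0.4],[0,-376,86,1.1,0,0,0.4],[0,-424,97,1.24,0,0,0.4],[0,-472,108,1.38,0,0,0.4]]
  ]
}}

```text
clock: 31.15
eef_pos: [0.4445, -0.1557, 0.2066]
orientation: [0.489, 0.515, 0.488, -0.507]
contact_force: [1.2, -0.1, 0.7]
width: 0.601
```

```bash
python3 -c "
from h import *
go(442,-344,195,-3)"
```

```text
t 31.15 p [ 444.5 -155.7  206.6] jaw -2.6 tilt 0.68 w 0.601 F [ 1.2 -0.1  0.7] q [-0.49  0.11  1.71  0.01  1.31 -0.45]
  -> [ 10.4   5.9 188.3] [ 0.007 -0.007 -0.01 ]
```

Emit:
{"api": "apply_moves", "payload": {
  "rows": [
    [[3,1,40,0.007,-0.007,-0.01,0.4],[6,3,85,0.007,-0.007,-0.01,0.4],[9,4,130,0.007,-0.007,-0.01,0.4],[10,6,170,0.007,-0.007,-0.01,0.4],[10,6,186,0.007,-0.007,-0.01,0.4],[10,6,188,0.007,-0.007,-0.01,0.4],[10,6,188,0.007,-0.007,-0.01,0.4]]
  ]
}}

```text
clock: 31.85
eef_pos: [0.4418, -0.3424, 0.195]
orientation: [0.486, 0.513, 0.487, -0.513]
contact_force: [0.3, 0.3, 0.0]
width: 0.599
```

```bash
python3 -c "
from h import *
go(442,-343.5,70,-3); snap('scene','s12.png')
im=cv2.imread('pics/s12.png'); cv2.imwrite('pics/s12c.png',cv2.resize(im[130:320,60:220],None,fx=3.1,fy=3.1,interpolation=cv2.INTER_CUBIC))"
```

```text
t 31.85 p [ 441.8 -342.4  195. ] jaw -3.02 tilt 0.13 w 0.599 F [0.3 0.3 0. ] q [-0.78  0.26  1.56  0.    1.33 -0.73]
  -> [125.    0.5   1.3] [-0.    -0.002  0.001]
```

View pics/s12c.png

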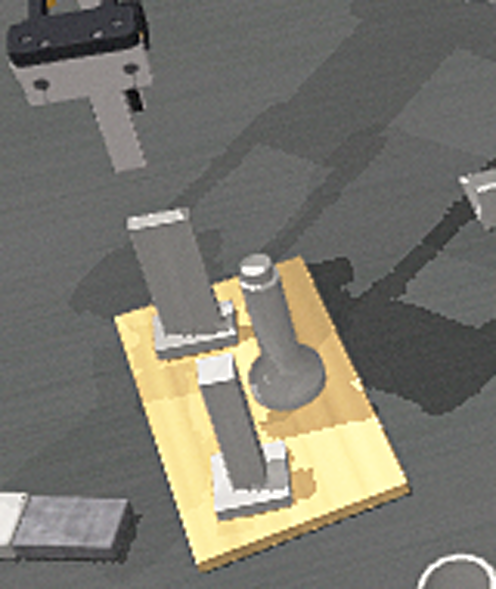

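```bash
cat > m5.py <<'E'
from m1 import *
c=((60,130),3.1)
show('blade','scene',[(128,219),(131,232),(189,220),(186,208)],.127,*c)
show('jack','scene',[(255,264)],.127,*c)
show('post','scene',[(198,365),(202,383),(237,376),(232,355)],.127,*c)
E
python3 m5.py
```

```text
blade scene [[438, -360], [451, -360], [452, -322], [440, -323]] ctr [ 445.2 -341.2] edges [(14, 3.5), (38, 88.5), (13, -177.2), (38, -92.9)]
jack scene [[509, -286]] ctr [ 509.1 -286.1] edges [(0, 0.0)]
post scene [[586, -331], [601, -330], [603, -309], [585, -310]] ctr [ 593.7 -320.1] edges [(16, 2.4), (21, 86.3), (18, -177.8), (21, -86.1)]
```

Emit:
{"api": "apply_moves", "payload": {
  "rows": [
    [[30,1,-0.5,0,0,0,0.4],[65,1,-0.5,0,0,0,0.4],[95,1,-0.5,0,0,0,0.4],[115,1,-0.5,0,0,0,0.4],[124,1,-0.5,0,0,0,0.4],[125,1,-0.5,0,0,0,0.4]]
  ]
}}

```text
clock: 32.5
eef_pos: [0.4426, -0.3393, 0.0697]
orientation: [0.486, 0.513, 0.489, -0.512]
contact_force: [0.5, 0.6, -0.2]
width: 0.6
```

Emit:
{"api": "apply_moves", "payload": {
  "rows": [
    [[0,0,0,0,0,0,1],[0,0,0,0,0,0,1],[0,0,0,0,0,0,1],[0,0,0,0,0,0,1],[0,0,0,0,0,0,1],[0,0,0,0,0,0,1],[0,0,0,0,0,0,1],[0,0,0,0,0,0,1],[0,0,0,0,0,0,1]]
  ]
}}

```text
clock: 33.4
eef_pos: [0.4425, -0.3394, 0.0699]
orientation: [0.486, 0.513, 0.489, -0.512]
contact_force: [-1.0, 1.0, 2.1]
width: 0.129
```

Emit:
{"api": "apply_moves", "payload": {
  "rows": [
    [[-8,0,0,0,0,0,1],[-20,0,0,0,0,0,1],[-40,0,0,0,0,0,1],[-65,0,0,0,0,0,1],[-90,0,0,0,0,0,1],[-115,0,0,0,0,0,1],[-132,0,0,0,0,0,1],[-136,0,0,0,0,0,1],[-136,0,0,0,0,0,1]]
  ]
}}

```text
clock: 34.3
eef_pos: [0.4428, -0.3398, 0.2063]
orientation: [0.486, 0.513, 0.488, -0.512]
contact_force: [0.2, -0.1, -4.9]
width: 0.128
```

```bash
python3 -c "
from h import *
go(520,63,205,-3);snap('side','s13.png')"
```

```text
t 34.3 p [ 442.8 -339.8  206.3] jaw -2.87 tilt 0.18 w 0.128 F [ 0.2 -0.1 -4.9] q [-0.78  0.25  1.54  0.    1.36 -0.73]
  -> [   2.3   56.9 -406.1] [ 0.002 -0.003  0.002]
```

View pics/s13.png

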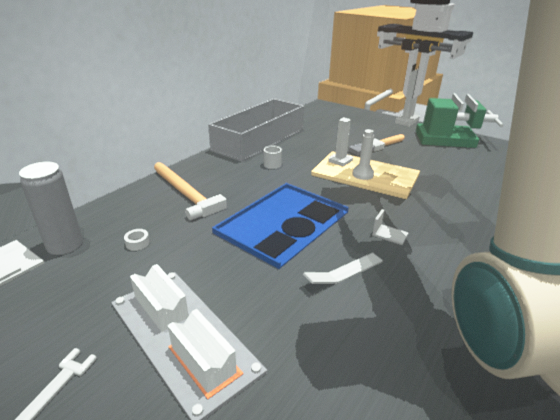

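Emit:
{"api": "apply_moves", "payload": {
  "rows": [
    [[0,1,-10,0,0,0,1],[0,5,-35,0,0,0,1],[0,10,-75,0,0,0,1],[0,16,-115,0,0,0,1],[0,22,-155,0,0,0,1],[0,28,-195,0,0,0,1],[0,34,-235,0,0,0,1],[0,39,-275,0,0,0,1],[0,45,-315,0,0,0,1],[0,51,-355,0,0,0,1]]
  ]
}}

```text
clock: 35.35
eef_pos: [0.5098, 0.0151, 0.2054]
orientation: [-0.485, -0.512, -0.49, 0.513]
contact_force: [0.9, -1.0, -6.4]
width: 0.127
```

```bash
python3 -c "
from h import *
go(520,65.5,205,-3)"
```

```text
t 35.35 p [509.8  15.1 205.4] jaw -2.86 tilt 0.43 w 0.127 F [ 0.9 -1.  -6.4] q [-0.11  0.18  1.63  0.    1.33 -0.06]
  -> [  0.6   7.6 -50.8] [ 0.002 -0.005  0.006]
```

Emit:
{"api": "apply_moves", "payload": {
  "rows": [
    [[0,3,-25,0,0,0,1],[0,6,-42,0,0,0,1],[0,7.5,-50,0,0,0,1],[0,7.5,-51,0,-0.005,0.006,1],[25,7.5,-51,0,-0.005,0.006,1],[55,7.5,-51,0,-0.005,0.006,1],[85,7.5,-51,0,-0.005,0.006,1],[110,7.5,-51,0,-0.005,0.006,1],[124,7.5,-51,0,-0.005,0.006,1],[130,7.5,-51,0,-0.005,0.006,1]]
  ]
}}

```text
clock: 36.35
eef_pos: [0.5173, 0.0652, 0.0738]
orientation: [-0.486, -0.511, -0.488, 0.514]
contact_force: [-0.5, 0.7, -5.5]
width: 0.126
```

```bash
python3 -c "
from h import *
go(520,65.5,65.9,-3);snap('side','s14.png');snap('scene','s14b.png')
im=cv2.imread('pics/s14.png');im2=cv2.imread('pics/s14b.png'); cv2.imwrite('pics/s14c.png',np.hstack([cv2.resize(im[185:265,205:305],None,fx=4,fy=4,interpolation=cv2.INTER_CUBIC),cv2.resize(im2[175:255,260:350],None,fx=4,fy=4,interpolation=cv2.INTER_CUBIC)]))"
```

```text
t 36.35 p [517.3  65.2  73.8] jaw -2.93 tilt 0.24 w 0.126 F [-0.5  0.7 -5.5] q [-0.01  0.31  1.81 -0.    1.02  0.04]
  -> [ 7.9  2.7 -0.4] [0.001 0.001 0.004]
```

View pics/s14c.png

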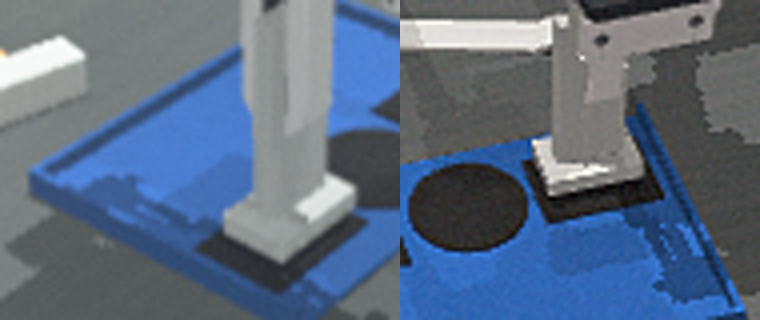

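Emit:
{"api": "apply_moves", "payload": {
  "rows": [
    [[2,2.5,0,0,0,0,1],[4,2.5,0,0,0,0,1],[5.5,2.5,0,0,0,0.004,1],[6.5,2.5,0,0,0,0.004,1],[7.5,2.5,0,0,0,0.004,1],[8,2.5,0,0,0,0.004,1],[8,2.5,0,0,0,0.004,1]]
  ]
}}

```text
clock: 37.15
eef_pos: [0.5209, 0.0655, 0.0669]
orientation: [0.488, 0.513, 0.486, -0.512]
contact_force: [-0.1, -0.0, -6.4]
width: 0.131
```

Emit:
{"api": "apply_moves", "payload": {
  "rows": [
    [[0.5,0,0,0,0,0,1],[1,0,0,0,0,0,1],[1.5,0,0,0,0,0,1],[1.5,0,0,0,0,0,1]]
  ]
}}

```text
clock: 37.55
eef_pos: [0.5209, 0.0655, 0.0659]
orientation: [0.488, 0.513, 0.486, -0.512]
contact_force: [-1.7, -1.0, 0.8]
width: 0.127
```

Emit:
{"api": "apply_moves", "payload": {
  "rows": [
    [[0,0,0,0,0,0,0.5],[0,0,0,0,0,0,0.5],[0,0,0,0,0,0,0.5],[0,0,0,0,0,0,0.5],[-8,0,0,0,0,0,0.5],[-30,0,0,0,0,0,0.5],[-70,0,0,0,0,0,0.5],[-110,0,0,0,0,0,0.4],[-135,0,0,0,0,0,0.4],[-135,0,0,0,0,0,0.4]]
  ]
}}

```text
clock: 38.55
eef_pos: [0.5234, 0.0656, 0.2056]
orientation: [0.49, 0.515, 0.484, -0.51]
contact_force: [0.3, 0.8, -0.2]
width: 0.603
```

```bash
python3 -c "
from h import *
go(509,-286.5,200,-3);snap('side','s15.png');snap('scene','s15b.png')
im=cv2.imread('pics/s15.png');im2=cv2.imread('pics/s15b.png'); cv2.imwrite('pics/s15c.png',np.hstack([cv2.resize(im[175:265,225:325],None,fx=4,fy=4,interpolation=cv2.INTER_CUBIC),cv2.resize(im2[165:255,260:350],None,fx=4,fy=4,interpolation=cv2.INTER_CUBIC)]))"
```

```text
t 38.55 p [523.4  65.6 205.6] jaw -2.9 tilt 0.68 w 0.603 F [ 0.3  0.8 -0.2] q [-0.01  0.2   1.61 -0.    1.32  0.04]
  -> [  5.8   3.3 352.4] [ 0.002  0.    -0.012]
```

View pics/s15c.png

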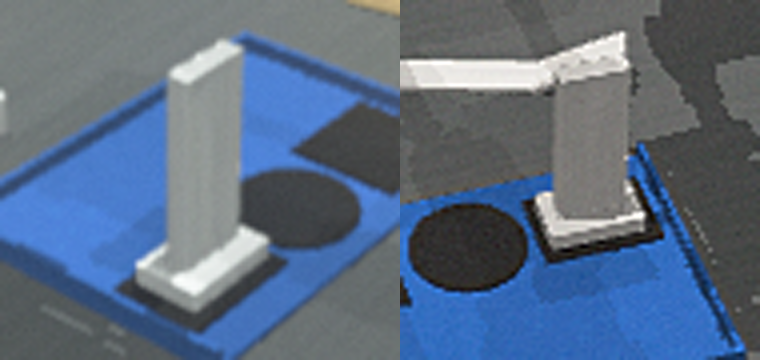

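Emit:
{"api": "apply_moves", "payload": {
  "rows": [
    [[0,0,40,0,0,-0.012,0.4],[0,1,88,0,0,-0.012,0.4],[1,1,136,0,0,-0.012,0.4],[2,2,184,0,0,-0.012,0.4],[3,2,232,0,0,-0.012,0.4],[4,3,280,0,0,-0.012,0.4],[5,3,325,0,0,-0.012,0.4],[6,3,348,0,0,-0.012,0.4],[6,3,352,0,0,-0.012,0.4],[6,3,352,0,0,-0.012,0.4]]
  ]
}}

```text
clock: 39.65
eef_pos: [0.5048, -0.2856, 0.1936]
orientation: [-0.483, -0.51, -0.49, 0.515]
contact_force: [0.2, 0.2, 0.1]
width: 0.602
```

```bash
python3 -c "
from h import *
go(509,-286.5,69.5,-3)"
```

```text
t 39.65 p [ 504.8 -285.6  193.6] jaw -2.98 tilt 0.68 w 0.602 F [0.2 0.2 0.1] q [-0.63  0.3   1.5  -0.01  1.35 -0.58]
  -> [124.1   5.7   0.9] [ 0.    -0.002  0.012]
```

Emit:
{"api": "apply_moves", "payload": {
  "rows": [
    [[0,5,1,0,0,0.01,0.4],[30,5,1,0,0,0.01,0.4],[65,5,1,0,0,0.01,0.4],[95,5,1,0,0,0.01,0.4],[115,5,1,0,0,0.01,0.4],[123,5,1,0,0,0.01,0.4],[124,5,1,0,0,0.01,0.4],[124,5,1,0,0,0.01,0.4]]
  ]
}}

```text
clock: 40.45
eef_pos: [0.5091, -0.2863, 0.0704]
orientation: [0.487, 0.513, 0.487, -0.512]
contact_force: [-0.8, 0.1, -0.5]
width: 0.601
```

```bash
python3 -c "
from h import *
go(509,-286.5,69.5,-3)"
```

```text
t 40.45 p [ 509.1 -286.3   70.4] jaw -2.93 tilt 0.07 w 0.601 F [-0.8  0.1 -0.5] q [-0.63  0.39  1.68  0.    1.06 -0.58]
  -> [ 0.9 -0.1  0.2] [ 0.001 -0.001  0.   ]
```

Emit:
{"api": "apply_moves", "payload": {
  "rows": [
    [[0,0,0,0,0,0,1],[0,0,0,0,0,0,1],[0,0,0,0,0,0,1],[0,0,0,0,0,0,1],[0,0,0,0,0,0,1],[0,0,0,0,0,0,1],[0,0,0,0,0,0,1],[0,0,0,0,0,0,1]]
  ]
}}

```text
clock: 41.25
eef_pos: [0.5089, -0.2864, 0.0707]
orientation: [0.487, 0.513, 0.487, -0.513]
contact_force: [-1.8, 0.6, 5.0]
width: 0.269
```

Emit:
{"api": "apply_moves", "payload": {
  "rows": [
    [[-8,0,0,0,0,0,1],[-20,0,0,0,0,0,1],[-40,0,0,0,0,0,1],[-65,0,0,0,0,0,1],[-90,0,0,0,0,0,1],[-115,0,0,0,0,0,1],[-132,0,0,0,0,0,1],[-136,0,0,0,0,0,1],[-136,0,0,0,0,0,1]]
  ]
}}

```text
clock: 42.15
eef_pos: [0.5091, -0.2865, 0.2071]
orientation: [0.487, 0.513, 0.487, -0.512]
contact_force: [0.2, 0.0, -5.4]
width: 0.274
```

```bash
python3 -c "
from h import *
go(517,-10,205,-3)"
```

```text
t 42.15 p [ 509.1 -286.5  207.1] jaw -2.92 tilt 0.04 w 0.274 F [ 0.2  0.  -5.4] q [-0.63  0.29  1.48  0.    1.37 -0.58]
  -> [   2.2   -6.2 -276.5] [ 0.001 -0.001 -0.   ]
```

Emit:
{"api": "apply_moves", "payload": {
  "rows": [
    [[0,0,-10,0,0,0,1],[0,-1,-35,0,0,0,1],[0,-2,-75,0,0,0,1],[0,-3,-115,0,0,0,1],[0,-4,-155,0,0,0,1],[0,-5,-195,0,0,0,1],[0,-6,-230,0,0,0,1],[0,-6,-258,0,0,0,1],[0,-6,-274,0,0,0,1],[0,-6,-277,0,0,0,1]]
  ]
}}

```text
clock: 43.15
eef_pos: [0.5159, -0.0067, 0.206]
orientation: [-0.487, -0.512, -0.489, 0.512]
contact_force: [-0.8, -0.4, -5.2]
width: 0.271
```

```bash
python3 -c "
from h import *
go(517,-10,205,-3)"
```

```text
t 43.15 p [515.9  -6.7 206. ] jaw -2.75 tilt 0.2 w 0.271 F [-0.8 -0.4 -5.2] q [-0.15  0.19  1.62  0.    1.33 -0.1 ]
  -> [1.  1.3 3.2] [ 0.004 -0.002  0.003]
```

Emit:
{"api": "apply_moves", "payload": {
  "rows": [
    [[0,1,3,0.004,0,0.003,1],[20,1,3,0.004,0,0.003,1],[50,1,3,0.004,0,0.003,1],[80,1,3,0.004,0,0.003,1],[105,1,3,0.004,0,0.003,1],[122,1,3,0.004,0,0.003,1],[130,1,3,0.004,0,0.003,1],[133,1,3,0.004,0,0.003,1],[133,1,3,0.004,0,0.003,1]]
  ]
}}

```text
clock: 44.05
eef_pos: [0.5167, -0.0101, 0.0731]
orientation: [0.486, 0.514, 0.487, -0.512]
contact_force: [-0.0, -1.0, -4.2]
width: 0.271
```

```bash
python3 -c "
from h import *
go(517,-10,66.7,-3);snap('side','s16.png');snap('scene','s16b.png')
im=cv2.imread('pics/s16.png');im2=cv2.imread('pics/s16b.png'); cv2.imwrite('pics/s16c.png',np.hstack([cv2.resize(im[175:265,235:335],None,fx=4,fy=4,interpolation=cv2.INTER_CUBIC),cv2.resize(im2[165:255,240:330],None,fx=4,fy=4,interpolation=cv2.INTER_CUBIC)]))"
```

```text
t 44.05 p [516.7 -10.1  73.1] jaw -3.02 tilt 0.12 w 0.271 F [-0.  -1.  -4.2] q [-0.16  0.3   1.83  0.    1.01 -0.1 ]
  -> [ 6.4  0.3 -0.1] [-0.    -0.002 -0.   ]
```

View pics/s16c.png

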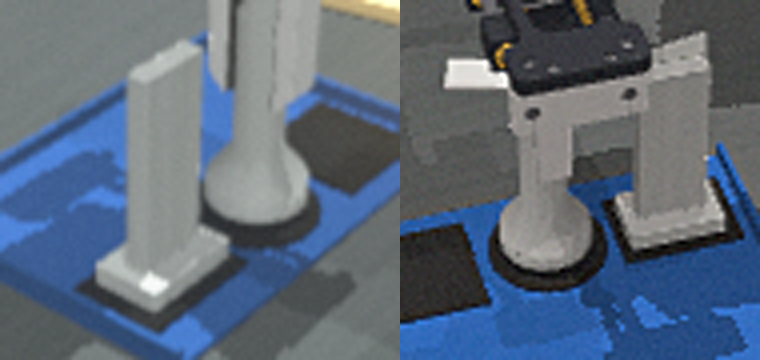

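Aligned over the round pad; lower.

Emit:
{"api": "apply_moves", "payload": {
  "rows": [
    [[2,0,0,0,0,0,1],[4,0,0,0,0,0,1],[5.5,0,0,0,0,0,1],[6.5,0,0,0,0,0,1],[7,0,0,0,0,0,1],[7,0,0,0,0,0,1]]
  ]
}}

```text
clock: 44.75
eef_pos: [0.5172, -0.0098, 0.0668]
orientation: [0.487, 0.514, 0.487, -0.512]
contact_force: [0.2, 0.2, -4.7]
width: 0.271
```

Emit:
{"api": "apply_moves", "payload": {
  "rows": [
    [[0.5,0,0,0,0,0,1],[1,0,0,0,0,0,1],[1.5,0,0,0,0,0,1],[1.5,0,0,0,0,0,1]]
  ]
}}

```text
clock: 45.15
eef_pos: [0.5173, -0.0098, 0.0667]
orientation: [0.487, 0.514, 0.487, -0.512]
contact_force: [-3.0, 1.7, 7.5]
width: 0.275
```

Emit:
{"api": "apply_moves", "payload": {
  "rows": [
    [[0,0,0,0,0,0,1],[0,0,0,0,0,0,0.5],[0,0,0,0,0,0,0.5],[0,0,0,0,0,0,0.5],[0,0,0,0,0,0,0.5],[-8,0,0,0,0,0,0.5],[-30,0,0,0,0,0,0.5],[-70,0,0,0,0,0,0.5],[-110,0,0,0,0,0,0.4],[-132,0,0,0,0,0,0.4]]
  ]
}}

```text
clock: 46.15
eef_pos: [0.5185, -0.0102, 0.2027]
orientation: [0.489, 0.515, 0.485, -0.51]
contact_force: [1.1, 0.7, -0.8]
width: 0.598
```

```bash
python3 -c "
from h import *
go(592,-321,200,-3)"
```

```text
t 46.15 p [518.5 -10.2 202.7] jaw -2.99 tilt 0.48 w 0.598 F [ 1.1  0.7 -0.8] q [-0.16  0.19  1.63  0.    1.31 -0.1 ]
  -> [  3.   89.6 306.5] [ 0.    -0.001 -0.008]
```

Emit:
{"api": "apply_moves", "payload": {
  "rows": [
    [[0,12,40,0,0,-0.004,0.4],[0,26,88,0,0,-0.004,0.4],[0,40,136,0,0,-0.004,0.4],[2,54,184,0,0,-0.004,0.4],[3,68,232,0,0,-0.004,0.4],[3,82,280,0,0,-0.004,0.4],[3,89,304,0,0,-0.004,0.4],[3,89.5,306,0,0,-0.004,0.4],[3,89.5,306,0,0,-0.004,0.4]]
  ]
}}

```text
clock: 47.05
eef_pos: [0.5917, -0.3204, 0.1999]
orientation: [0.487, 0.515, 0.486, -0.512]
contact_force: [0.6, 1.0, 0.2]
width: 0.601
```

```bash
python3 -c "
from h import *
go(592,-321,71,-3)"
```

```text
t 47.05 p [ 591.7 -320.4  199.9] jaw -3.05 tilt 0.26 w 0.601 F [0.6 1.  0.2] q [-0.6   0.43  1.29  0.    1.43 -0.55]
  -> [128.9  -0.2   0.9] [-0.001 -0.003 -0.004]
```

Emit:
{"api": "apply_moves", "payload": {
  "rows": [
    [[30,0,1,0,-0.003,-0.004,0.4],[65,0,1,0,-0.003,-0.004,0.4],[95,0,1,0,-0.003,-0.004,0.4],[117,0,1,0,-0.003,-0.004,0.4],[127,0,1,0,-0.003,-0.004,0.4],[129,0,1,0,-0.003,-0.004,0.4],[129,0,1,0,-0.003,-0.004,0.4]]
  ]
}}

```text
clock: 47.75
eef_pos: [0.5927, -0.3205, 0.072]
orientation: [-0.487, -0.513, -0.486, 0.513]
contact_force: [0.4, 0.3, 0.5]
width: 0.598
```

Emit:
{"api": "apply_moves", "payload": {
  "rows": [
    [[0,0,0,0,0,0,1],[0,0,0,0,0,0,1],[0,0,0,0,0,0,1],[0,0,0,0,0,0,1],[0,0,0,0,0,0,1],[0,0,0,0,0,0,1],[0,0,0,0,0,0,1],[0,0,0,0,0,0,1]]
  ]
}}

```text
clock: 48.55
eef_pos: [0.5921, -0.3205, 0.0722]
orientation: [-0.487, -0.513, -0.487, 0.513]
contact_force: [-3.5, 0.3, 3.2]
width: 0.236
```

Emit:
{"api": "apply_moves", "payload": {
  "rows": [
    [[-8,0,0,0,0,0,1],[-20,0,0,0,0,0,1],[-40,0,0,0,0,0,1],[-65,0,0,0,0,0,1],[-90,0,0,0,0,0,1],[-115,0,0,0,0,0,1],[-126,0,0,0,0,0,1],[-130,0,0,0,0,0,1],[-130,0,0,0,0,0,1]]
  ]
}}

```text
clock: 49.45
eef_pos: [0.5921, -0.3202, 0.2019]
orientation: [-0.487, -0.513, -0.487, 0.513]
contact_force: [0.9, 0.3, -5.4]
width: 0.234
```

```bash
python3 -c "
from h import *
go(513,-83,202,-3)"
```

```text
t 49.45 p [ 592.1 -320.2  201.9] jaw -2.99 tilt 0.05 w 0.234 F [ 0.9  0.3 -5.4] q [-0.6   0.43  1.28 -0.    1.43 -0.55]
  -> [  -0.3  -91.3 -232.8] [0.    0.001 0.   ]
```

Emit:
{"api": "apply_moves", "payload": {
  "rows": [
    [[0,-4,-10,0,0,0,1],[0,-14,-35,0,0,0,1],[0,-29,-75,0,0,0,1],[0,-45,-115,0,0,0,1],[0,-61,-155,0,0,0,1],[0,-76,-195,0,0,0,1],[0,-86,-220,0,0,0,1],[0,-91,-231,0,0,0,1],[0,-91,-232,0,0,0,1],[0,-91,-232,0,0,0,1]]
  ]
}}

```text
clock: 50.45
eef_pos: [0.5137, -0.0845, 0.2015]
orientation: [-0.487, -0.512, -0.486, 0.513]
contact_force: [0.6, -0.5, -6.2]
width: 0.233
```

```bash
python3 -c "
from h import *
go(513,-83,68.2,-3)"
```

```text
t 50.45 p [513.7 -84.5 201.5] jaw -2.97 tilt 0.11 w 0.233 F [ 0.6 -0.5 -6.2] q [-0.3   0.2   1.62 -0.    1.32 -0.24]
  -> [133.3  -0.8  -1.7] [ 0.001  0.002 -0.   ]
```

Emit:
{"api": "apply_moves", "payload": {
  "rows": [
    [[20,-1,-2,0,0,0,1],[50,-1,-2,0,0,0,1],[80,-1,-2,0,0,0,1],[105,-1,-2,0,0,0,1],[118,-1,-2,0,0,0,1],[124,-1,-2,0,0,0,1],[126,-1,-2,0,0,0,1],[126,-1,-2,0,0,0,1]]
  ]
}}

```text
clock: 51.25
eef_pos: [0.5136, -0.0835, 0.0757]
orientation: [-0.487, -0.513, -0.486, 0.513]
contact_force: [0.0, 0.1, -5.8]
width: 0.233
```

```bash
python3 -c "
from h import *
go(513,-83,68.2,-3);snap('side','s17.png');snap('scene','s17b.png')
im=cv2.imread('pics/s17.png');im2=cv2.imread('pics/s17b.png'); cv2.imwrite('pics/s17c.png',np.hstack([cv2.resize(im[165:255,255:355],None,fx=4,fy=4,interpolation=cv2.INTER_CUBIC),cv2.resize(im2[165:255,210:300],None,fx=4,fy=4,interpolation=cv2.INTER_CUBIC)]))"
```

```text
t 51.25 p [513.6 -83.5  75.7] jaw -3.02 tilt 0.14 w 0.233 F [ 0.   0.1 -5.8] q [-0.29  0.3   1.82 -0.    1.02 -0.24]
  -> [ 7.5 -0.6 -0.5] [-0.     0.002 -0.001]
```

View pics/s17c.png

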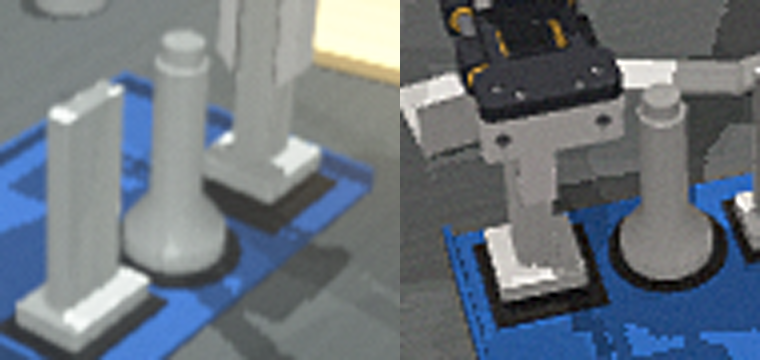

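Emit:
{"api": "apply_moves", "payload": {
  "rows": [
    [[2,0,0,0,0,0,1],[4,0,0,0,0,0,1],[5.5,0,0,0,0,0,1],[6.5,0,0,0,0,0,1],[7.5,0,0,0,0,0,1],[8,0,0,0,0,0,1],[8,0,0,0,0,0,1]]
  ]
}}

```text
clock: 52.05
eef_pos: [0.5138, -0.0832, 0.0683]
orientation: [-0.488, -0.513, -0.486, 0.513]
contact_force: [0.4, 0.5, -5.2]
width: 0.23
```

Emit:
{"api": "apply_moves", "payload": {
  "rows": [
    [[0.5,0,0,0,0,0,1],[1,0,0,0,0,0,1],[1.3,0,0,0,0,0,1],[1.3,0,0,0,0,0,1]]
  ]
}}

```text
clock: 52.45
eef_pos: [0.5138, -0.0832, 0.0682]
orientation: [-0.488, -0.513, -0.486, 0.513]
contact_force: [-2.0, -0.0, 4.4]
width: 0.231
```

Emit:
{"api": "apply_moves", "payload": {
  "rows": [
    [[0,0,0,0,0,0,1],[0,0,0,0,0,0,0.5],[0,0,0,0,0,0,0.5],[0,0,0,0,0,0,0.5],[0,0,0,0,0,0,0.5],[-8,0,0,0,0,0,0.5],[-30,0,0,0,0,0,0.5],[-70,0,0,0,0,0,0.4],[-110,0,0,0,0,0,0.2],[-150,0,0,0,0,0,0]]
  ]
}}

```text
clock: 53.45
eef_pos: [0.5133, -0.0828, 0.2202]
orientation: [0.488, 0.513, 0.485, -0.513]
contact_force: [1.5, -0.6, -0.6]
width: 0.718
```

Emit:
{"api": "apply_moves", "payload": {
  "rows": [
    [[0,0,20,0,0,0,0],[0,0,20,0,0,0,0],[0,0,20,0,0,0,0],[0,0,20,0,0,0,0],[0,0,20,0,0,0,0]]
  ]
}}

```text
clock: 53.95
eef_pos: [0.5116, -0.102, 0.2193]
orientation: [-0.488, -0.513, -0.486, 0.513]
contact_force: [0.5, -0.0, 0.2]
width: 0.996
```

```bash
python3 -c "
from h import *
go(513,-103,218,-3);snap('wrist','w18.png')
s=cv2.imread('pics/w18.png'); cv2.imwrite('pics/w18c.png',cv2.resize(s[15:240,235:405],None,fx=3.5,fy=3.5,interpolation=cv2.INTER_CUBIC))
snap('scene','s18.png'); snap('side','s18s.png')"
```

```text
t 53.95 p [ 511.6 -102.   219.3] jaw -2.97 tilt 0.11 w 0.996 F [ 0.5 -0.   0.2] q [-0.33  0.19  1.59 -0.    1.36 -0.28]
  -> [1.3 1.4 0.9] [ 0.001  0.002 -0.001]
```

View pics/w18c.png

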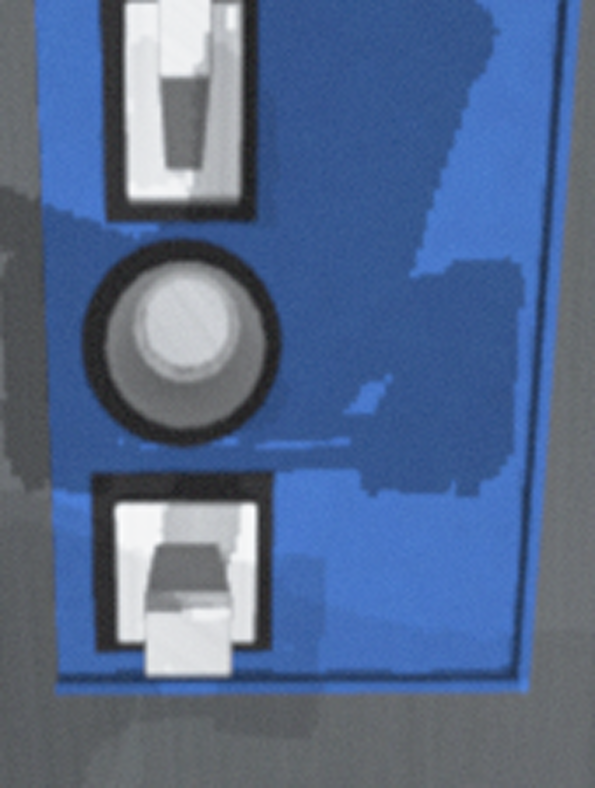

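View pics/s18.png

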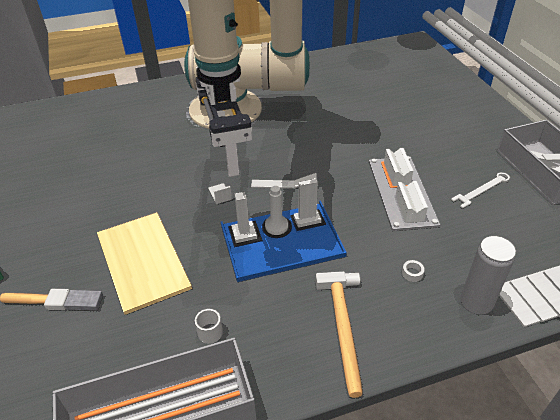

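View pics/s18s.png

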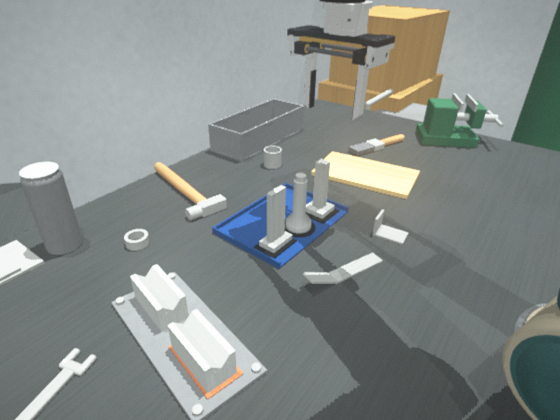

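```bash
cat > m6.py <<'E'
from m1 import *
c=((235,15),3.5)
show('padsq','wrist',[(92,475),(274,475),(272,650),(95,650)],.008,*c)
show('foot','wrist',[(115,502),(257,503),(254,644),(116,643)],.020,*c)
show('padrd','wrist',[(82,342),(282,342),(182,240),(182,446)],.008,*c)
show('jackx','wrist',[(104,345),(267,345)],.016,*c)
show('jacktop','wrist',[(187,320)],.123,*c)
show('padob','wrist',[(107,220),(257,218)],.008,*c)
show('foot','wrist',[(127,203),(240,203)],.020,*c)
print(px2w('side',(np.array([(482,0)])),.1)[0][:0])
E
python3 m6.py
```

```text
padsq wrist [[484, -51], [547, -54], [544, -116], [481, -113]] ctr [514.  -83.3] edges [(63, -3.0), (62, -92.5), (64, 177.0), (62, 86.8)]
foot wrist [[492, -59], [540, -62], [537, -111], [489, -108]] ctr [514.6 -85.1] edges [(48, -3.4), (49, -93.2), (48, 176.5), (49, 86.5)]
padrd wrist [[484, -7], [551, -10], [519, 23], [516, -43]] ctr [517.4  -9.1] edges [(67, -3.0), (46, 133.4), (66, -93.0), (48, 131.6)]
jackx wrist [[492, -9], [545, -11]] ctr [518.5 -10. ] edges [(54, -3.0), (54, 177.0)]
jacktop wrist [[518, -10]] ctr [518.3  -9.7] edges [(0, 0.0)]
padob wrist [[495, 31], [544, 29]] ctr [519.4  29.8] edges [(49, -2.3), (49, 177.7)]
foot wrist [[502, 34], [538, 32]] ctr [520.   32.6] edges [(36, -3.0), (36, 177.0)]
[]
```

```bash
python3 -c "
from h import *
print(workorder.close_job())"
```

```text
the job is handed in; nothing more can be done
None
```

I set the three posts on the plywood board, put the V-block on the copper pad, and stood each post back on its own pad. The job was handed in at about 54 s on the clock, with nothing tipped. The hand-in reports no verdict, so the checks below are my own.

| Item | Last check | Result | Limit |
|---|---|---|---|
| V-block on copper pad | camera, after release (about 24 s before hand-in) | about 2–3 mm off centre; groove within about 3° of the fixture's | 12 mm, 8.6° |
| Stop post on square pad | wrist camera, just before hand-in | about 2 mm off centre, less than 1° off square | 12 mm, 14.3° |
| Jack on round pad | wrist camera, just before hand-in | about 1 mm off centre | 12 mm |
| Flat-bar post on oblong pad | wrist camera, just before hand-in | about 4 mm off centre along its broad side, less than 1° off square | 12 mm, 14.3° |

- **Least certain:** only part of the flat-bar post's foot showed in the last enlarged view, so its offset comes from one edge. Its position along the broad side also differed between cameras by up to about 5 mm at the start.
- **At rest:** in the final pictures all three posts stand upright, the V-block sits on the copper pad, and the gripper is open and clear of everything.

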